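Lock the levelling screw of a stacking stand, then stack the case boxes on it

ROBOT

A 6-joint arm with a two-finger parallel gripper is mounted at the origin on a cart in front of the work surface, level with it; the furniture and walls round the work are solid. World frame = base frame: x ahead of the robot, y to its left, z up, the work surface at z = 0. Lengths are in m, angles in rad, forces in N, time in s.
With the tool pointing down it reaches from about 0.325 to 1 m from the base axis. Payload 5.1 kg.
Tool frame: the origin (TCP) lies on the centre line of the jaws, within the pads' length; the fingertips stand bot.tips_ahead ahead of it and the grasp point (between the pads) lies 8 mm behind it (bot.tips_ahead is the distance from the TCP to the fingertips, in m); z points along the fingers, y is the direction in which the jaws open and shut (so a half turn about z gives the same grasp; the last joint's range is limited). The gripper opens to 85 mm and grips with 20 to 120 N. Pads are 22 mm wide; open, the fingers measure 114 mm over their backs; the gripper's body (76 mm by 85 mm) begins 54 mm behind the grasp point. The pads swing forward as they close: fully open they stand 13 mm farther back than shut.
Start: joints at [-1.274, 0.124, 1.65, -0, 1.367, -0.083], TCP at [0.241, -0.604, 0.214] pointing down, gripper open.
Joint ranges: [-2.61, 2.61], [-1.02, 2.33], [0.03, 2.71], [-1.35, 4.49], [0.32, 2.68], [-2.91, 2.91]. Speed limits (rad/s): [2.57, 2.57, 3.14, 3.14, 3.14, 3.14].

INTERFACE

Orientations are given as a unit quaternion [w, x, y, z].
In Python, from bench import sensors, eyes, ticket, bot gives the robot as it stands.
- The arm moves only by the tool servo_tool, never from a script. Its argument "moves" is a list of rows, each a list of 6 numbers: the shift along the tool's x, y, z each as a share of 250 mm, from -1 to 1, then the turn, a rotation vector about the tool's x, y, z each as a share of 45 degrees, from -1 to 1. A call has 1 to 20 rows; each row is the pose to reach, as a shift and turn from the pose commanded when the call began, along the tool's axes at that moment; what a row does not reach only later rows make up. A row lasts 1/12 s, in which the tool goes at most 41.7 mm and 7.16 degrees, less where a joint would pass 70% of its speed; a pose out of reach is approached as far as the arm can. A call with a number of a shift or a turn outside -1 to 1 is refused whole. A call with a gripper value outside its range is refused whole. "gripper" is the gripper's target within -1 to 1 (shut at 1, half-way at 0, fully open at -1), set as the call begins (left out, the last holds). The fingers move at their own pace and stop on an object; "squeeze" is the grip in N (left out, the last holds). Time passes only in rows, so rows that repeat a pose let the fingers close. It gives the time, the measured TCP pose, the force and the opening at its end, in the units of the state.
- sensors.observe(): the state, without advancing time (a new reading comes with each control period).
- eyes.read_camera(name): name is "side" or "top" or "wrist"; returns a dict with "color" (400x640x3 uint8, red, green, blue), "depth" (400x640 float32, m along the optical axis (not along the pixel's ray), 0 where there is no reading), "intrinsics" (3x3 intrinsics, pixels), "cam_to_world" (4x4, takes a point from camera to world coordinates). Camera axes: x right, y up, looking along -z (the intrinsics and any distortion apply to the point x, -y, -z); pixel columns grow to the right and rows downward; lengths in m; the calibration is good to about 2 mm. A picture is of the moment at which its call begins.
- ticket.sign_off(): hands the job in, once; it reports no verdict.
The state is a dict: "t": time; "joint_pos": joint angles; "qvel": joint speeds; "joint_torque": joint torques, N m; "eef_pos": TCP position; "eef_rot": TCP orientation; "force": force on the tool from outside, world axes, zero at the start; "wrist_torque": the same for the moment, N m; "width": opening from 0.0 (shut) to 1.0 (fully open).
Only numpy, scipy, OpenCV 4.12 (cv2) and the standard library are available. Lean on these libraries where they do the work, as an engineer would, in place of code of your own. Each camera call takes 0.05 s, during which the arm holds its last target.

TASK

The stacking stand has been levelled: lock its screw by putting the spanner on the lower steel nut with its handle against the stop post, then turning the brass jam nut clockwise until it is dead tight, without the lower nut leaving its red mark by more than about 25 degrees. Lay the spanner back flat on the black mat, and only when the screw is locked stack all the case boxes present (two or three) on the stand's deck in any order, each one's feet fully down in the recesses below. Do not knock the blue plaster cast aside.

Things in the scene. Friction and masses are not known exactly. Their poses are not given: they have to be found in the camera images.
- stand: Fixed grey stacking stand; origin at the middle of the deck's underside, z up, yaw varies. Deck 48 mm along own x, 66 along own y: recess floor 8 mm, cross and rim 12 mm above the worktop; corner recesses 13 x 13 mm, 4 deep, centred at x +-15.5, y +-24.5 mm, take a box's feet. A flat lug beside it (12 mm high, x -32 to 108, y 33 to 105 mm) bears the levelling screw and the stop post.
- stand_deck (a point): Centre of the deck at recess-floor height (stand x 0, y 0, z 8 mm), axes as the stand. A box seated on the deck has the underside of its feet at this height; a box seated on another is 32 mm higher than that one. Stand and mat are left of the bulky model trimmer (310 mm high, fixed, x 0.25 to 0.66 m, y -0.24 to 0.05 m); the boxes start right of it and must be carried over it.
- stud (a point): Foot of the upright levelling screw: stand x 0, y +75 mm, on the lug's top face (z 12 mm); axes as the stand. The lower nut sits 0.5 to 12.5 mm above this point, the jam nut 13 to 38 mm above it, the end of the screw 46 mm above it.
- post (a point): Middle of the stop post, a fixed steel pin 10 mm thick, 12 mm high, on the lug at stand x 90, y 58 mm. A spanner slid on along the stand's -x, flat on the lug, handle pointing to +x, has the post 3 mm off the -y side of its handle. As the jam nut is turned clockwise the lower nut and spanner follow by 0.2 to 0.3 rad, until the handle bears on the post and holds the nut.
- lower_nut (a joint): Angle (rad) of the lower hexagon nut, steel, 30 mm across flats, 12 mm high; 0 = as set (red line on the nut at the red line on the lug), grows clockwise seen from above. At 0 two flats face the stand's +y and -y and two corners +x and -x. Turns with 0.06 N m of friction and does not rise.
- jam_nut (a joint): Angle (rad) of the brass hexagon jam nut RELATIVE to the lower nut, 30 mm across flats, 25 mm high; grows clockwise from above (tightening). Starts finger-tight at 0 to 0.4, dead tight at its stop at 2.0. At 0 its flats are in line with the lower nut's. 0.2 N m of friction between the nuts: if the lower one is not held it is carried round. It does not rise or sink.
- jam_grip (a point): Point on the jam nut's axis, 16 mm above its underside, 28.5 mm above point stud (40.5 mm above the worktop); its axes turn with the jam nut, own +y and -y pointing at two of its flats.
- spanner_grip (a point): Loose open-ended spanner, 189 mm long, 0.14 kg: point on its handle, 45 mm from its end, half-way up. Own x points to the jaw, z up. Blue handle 18 mm wide, 16 mm thick, from 45 mm behind this point to 60 mm before it. Starts lying on the mat, jaw roughly along the mat's +x.
- spanner_jaw (a point): Centre of the spanner's open jaw, 120 mm from spanner_grip along own x, 4.5 mm above the underside: the nut's axis lies here when the spanner is fully on. Prongs 32 mm apart (the nut has 30), their flared tips 24 mm before this point, web 18 mm behind it.
- spanner: The same spanner: origin at the jaw's centre, on the underside. The steel head is 9 mm thick, flush with the underside of the handle, and at most 62 mm wide.
- tool_mat: Fixed black rubber mat, 190 mm along own x, 80 mm along own y, 3 mm thick, origin at the centre of its underside: the spanner's place.
- cast_blue_mid (a point): Blue plaster dental cast, 56 x 68 x 32 mm, loose bystander; point 12 mm above its underside.
- box_white_mid (a point): Small closed case box (white body, grey lid), may be absent. Size 48 mm along own x (grasp across this), 66 mm along own y, 36 mm high with feet and lid rim; 0.09 kg; the lid does not open. Point at its centre, 18 mm above the underside of its feet; own z up. Flat sides from 5 to 32 mm above the underside of the feet.
- box_white: The same box: origin at the centre of the underside of its feet. Tapered feet 5 mm high, 7 mm across below and 11.4 above, at own x +-15.5, y +-24.5 mm. Recesses in the lid 13 x 13 mm, 4 mm deep, floor 32 mm above the origin, laid out like those of the deck: a seated box is 32 mm above the one below it. A half turn fits as well.
- box_green_mid (a point): Small closed case box (green body, white lid), may be absent. Size 48 mm along own x (grasp across this), 66 mm along own y, 36 mm high with feet and lid rim; 0.09 kg; the lid does not open. Point at its centre, 18 mm above the underside of its feet; own z up. Flat sides from 5 to 32 mm above the underside of the feet.
- box_green: The same box: origin at the centre of the underside of its feet. Tapered feet 5 mm high, 7 mm across below and 11.4 above, at own x +-15.5, y +-24.5 mm. Recesses in the lid 13 x 13 mm, 4 mm deep, floor 32 mm above the origin, laid out like those of the deck: a seated box is 32 mm above the one below it. A half turn fits as well.
- box_yellow_mid (a point): Small closed case box (yellow body, white lid), may be absent. Size 48 mm along own x (grasp across this), 66 mm along own y, 36 mm high with feet and lid rim; 0.09 kg; the lid does not open. Point at its centre, 18 mm above the underside of its feet; own z up. Flat sides from 5 to 32 mm above the underside of the feet.
- box_yellow: The same box: origin at the centre of the underside of its feet. Tapered feet 5 mm high, 7 mm across below and 11.4 above, at own x +-15.5, y +-24.5 mm. Recesses in the lid 13 x 13 mm, 4 mm deep, floor 32 mm above the origin, laid out like those of the deck: a seated box is 32 mm above the one below it. A half turn fits as well.
Things that resemble listed ones, but are neither listed nor needed, are in the scene too. Leave any purple look-alike of the box_green alone.

How it is judged:
By the outcome, as a careful person would: the job done as asked, in the order asked, and still so for the second after the job is handed in, with the robot touching nothing.
Of box_white, box_green, box_yellow only 2 to 3 are there at a start; the rules pass over those that are not, and their reading is None.
At some moment in a run one of box_white, box_green, box_yellow may be knocked a few centimetres aside while the robot is not near it.
Once in a run the grip may slacken for a moment while it holds something.
It also fails if it takes over 210 s, if anything falls off the work surface, if the arm or the gripper's body presses on something with over 40 N, if the wrist force passes 120 N, or if a joint passes its speed limit or range.

## Working session

There is one attempt and no reset: what is moved stays moved. The work goes in short steps, Python scripts to look and compute and a tool call to move; the robot and the scene stay as the last step left them, time stands still between calls to the robot, and variables do not carry over. Pictures are saved under pics/ and viewed, and the job is handed in when it is done.

Besides the shell and the picture viewer there is one more tool, called after ">>>" as name(argument=value, ...) on one line, values as JSON. servo_tool: Moves the arm, as the interface text tells. Shift numbers are shares of 250 mm and turn numbers shares of 45 degrees, none past 1 either way. Its arguments: {"type":"object","properties":{"moves":{"type":"array","items":{"type":"array","items":{"type":"number","minimum":-1,"maximum":1}}},"gripper":{"type":"number"},"squeeze":{"type":"number"}},"required":["moves"]}

```bash
ls -la; mkdir -p pics; cat > h.py <<'E'
import numpy as np, cv2
from bench import sensors, eyes, ticket, bot
def cam(n,save=None):
    r=eyes.read_camera(n)
    if save: cv2.imwrite('pics/'+save,cv2.cvtColor(r['color'],cv2.COLOR_RGB2BGR))
    np.savez('last_%s.npz'%n,**{k:r[k] for k in('color','depth','intrinsics','cam_to_world')})
    return r
def last(n): return dict(np.load('last_%s.npz'%n))
def ray(r,u,v):
    K=r['intrinsics'];T=r['cam_to_world']
    d=np.array([(u-K[0,2])/K[0,0],-(v-K[1,2])/K[1,1],-1.0])
    return T[:3,3],T[:3,:3]@d
def onplane(r,u,v,z):
    o,d=ray(r,u,v); return o+d*(z-o[2])/d[2]
def world(r):
    K=r['intrinsics'];T=r['cam_to_world'];D=r['depth']
    v,u=np.mgrid[:D.shape[0],:D.shape[1]]
    p=np.stack([(u-K[0,2])/K[0,0]*D,-(v-K[1,2])/K[1,1]*D,-D],-1)
    w=p@T[:3,:3].T+T[:3,3]; w[D==0]=np.nan
    return w
E
python3 - <<'E'
from h import *
for n in('side','top','wrist'):
    r=cam(n,n+'0.png'); print(n,r['intrinsics'].tolist(),r['cam_to_world'].round(3).tolist())
    print([k for k in r])
s=sensors.observe()
for k in s: print(k,s[k])
print(bot.tips_ahead,[a for a in dir(bot) if a[0]!='_'])
E
```

```text
total 12
drwxr-xr-x  3 agent agent 4096 Dec  7 15:09 .
drwxr-xr-x 23 root  root  4096 Dec  7 15:09 ..
drwxr-xr-x  2 agent agent 4096 Dec  7 15:09 pics
side [[453.3955525467278, 0.0, 318.9710738460837], [0.0, 453.3955525467278, 196.42613617131013], [0.0, 0.0, 1.0]] [[-0.639, 0.585, -0.499, -0.162], [-0.769, -0.479, 0.423, 0.548], [0.008, 0.654, 0.756, 1.084], [0.0, 0.0, 0.0, 1.0]]
['color', 'depth', 'intrinsics', 'cam_to_world']
top [[520.4655688966039, 0.0, 316.4785671031723], [0.0, 520.4655688966039, 195.64273616765539], [0.0, 0.0, 1.0]] [[-0.027, 0.993, -0.117, 0.317], [-1.0, -0.027, -0.001, -0.03], [-0.004, 0.117, 0.993, 1.703], [0.0, 0.0, 0.0, 1.0]]
['color', 'depth', 'intrinsics', 'cam_to_world']
wrist [[317.7610784869419, 0.0, 321.4468325802235], [0.0, 317.7610784869419, 197.20865061517046], [0.0, 0.0, 1.0]] [[0.37, 0.888, 0.272, 0.31], [-0.929, 0.354, 0.106, -0.575], [-0.002, -0.292, 0.956, 0.372], [0.0, 0.0, 0.0, 1.0]]
['color', 'depth', 'intrinsics', 'cam_to_world']
t 0.15
joint_pos [-1.27361455e+00  1.24379299e-01  1.65135519e+00  2.89283766e-05
  1.36750973e+00 -8.25920465e-02]
qvel [ 0.00038645 -0.00079964 -0.00471035  0.00087847  0.00021555  0.0008301 ]
joint_torque [ 7.03865353e-04 -4.24228013e+01 -3.66012883e+01 -7.79478728e-05
  4.64254976e-03  1.28515455e-05]
eef_pos [ 0.24079979 -0.60321062  0.21292292]
eef_rot [-8.22549263e-04  9.82025805e-01  1.88744895e-01 -7.43496954e-05]
force [ 0.14109177 -0.08380561  0.60793104]
wrist_torque [-0.02614039 -0.0346597   0.03737144]
width 1.004273629766497
0.011 ['IKError', 'tips_ahead']
```

```bash
python3 - <<'E'
from h import *
r=last('top');c=cv2.cvtColor(r['color'],cv2.COLOR_RGB2BGR)
a=cv2.resize(c[180:280,165:295],None,fx=6,fy=6,interpolation=cv2.INTER_CUBIC);cv2.imwrite('pics/top_l.png',a)
a=cv2.resize(c[135:265,380:480],None,fx=4.5,fy=4.5,interpolation=cv2.INTER_CUBIC);cv2.imwrite('pics/top_r.png',a)
print(onplane(r,251,215,0),onplane(r,190,220,0),onplane(r,263,226,.05),onplane(r,413,186,.036),onplane(r,451,200,.036),onplane(r,413,227,.036),onplane(r,440,160,.03))
E
```

```text
[0.45901763 0.18801493 0.        ] [0.44798724 0.38827782 0.        ] [0.41879198 0.14389266 0.05      ] [ 0.53574479 -0.34084295  0.036     ] [ 0.48700815 -0.46076405  0.036     ] [ 0.40352884 -0.33445671  0.036     ] [ 0.61954219 -0.43396223  0.03      ]
```

```bash
cat >> h.py <<'E'
from scipy.spatial.transform import Rotation as R
def plan(pos,yaw=None,pose=None):
    """print one row from current (measured) pose to world pos, tool down with yaw (deg, dir of tool x)"""
    s=sensors.observe(); p,q=(s['eef_pos'],s['eef_rot']) if pose is None else pose
    Rc=R.from_quat([q[1],q[2],q[3],q[0]])
    d=Rc.inv().apply(np.array(pos)-p)/.25
    x=Rc.apply([1,0,0]); cy=np.degrees(np.arctan2(x[1],x[0]))
    rot=np.zeros(3)
    if yaw is not None:
        yw=np.radians(yaw)
        Rt=R.from_matrix(np.array([[np.cos(yw),np.sin(yw),0],[np.sin(yw),-np.cos(yw),0],[0,0,-1.]]).T.T) 
        rot=(Rc.inv()*Rt).as_rotvec()/(np.pi/4)
    print('t',round(s['t'],2),'pos',p.round(4),'yaw',round(cy,2),'tilt',Rc.apply([0,0,1]).round(4),'q',s['joint_pos'].round(2),'w',round(s['width'],3),'F',s['force'].round(1),'M',s['wrist_torque'].round(2))
    print('shift',d.round(3),'turn',rot.round(3),'rows',int(np.ceil(max(np.linalg.norm(d)*250/41.7,np.linalg.norm(rot)*45/7.16)))+1)
E
python3 - <<'E'
from h import *
plan([.40,-.42,.42],None)
plan([.40,-.42,.42],22)
plan([.40,-.42,.42],67)
E
```

```text
t 0.15 pos [ 0.2408 -0.6032  0.2129] yaw 21.76 tilt [-5.0e-04  1.6e-03 -1.0e+00] q [-1.27  0.12  1.65  0.    1.37 -0.08] w 1.004 F [ 0.1 -0.1  0.6] M [-0.03 -0.03  0.04]
shift [ 0.863 -0.446 -0.827] turn [0. 0. 0.] rows 9
t 0.15 pos [ 0.2408 -0.6032  0.2129] yaw 21.76 tilt [-5.0e-04  1.6e-03 -1.0e+00] q [-1.27  0.12  1.65  0.    1.37 -0.08] w 1.004 F [ 0.1 -0.1  0.6] M [-0.03 -0.03  0.04]
shift [ 0.863 -0.446 -0.827] turn [-0.002 -0.    -0.005] rows 9
t 0.15 pos [ 0.2408 -0.6032  0.2129] yaw 21.76 tilt [-5.0e-04  1.6e-03 -1.0e+00] q [-1.27  0.12  1.65  0.    1.37 -0.08] w 1.004 F [ 0.1 -0.1  0.6] M [-0.03 -0.03  0.04]
shift [ 0.863 -0.446 -0.827] turn [-2.000e-03 -1.000e-03 -1.005e+00] rows 9
```

>>> servo_tool(moves=[[0.3,-0.2,-0.83,0,0,-0.3],[0.3,-0.2,-0.83,0,0,-0.5],[0.86,-0.45,-0.83,0,0,-0.99],[0.86,-0.45,-0.83,0,0,-0.99],[0.86,-0.45,-0.83,0,0,-0.99],[0.86,-0.45,-0.83,0,0,-0.99],[0.86,-0.45,-0.83,0,0,-0.99],[0.86,-0.45,-0.83,0,0,-0.99],[0.86,-0.45,-0.83,0,0,-0.99],[0.86,-0.45,-0.83,0,0,-0.99],[0.86,-0.45,-0.83,0,0,-0.99],[0.86,-0.45,-0.83,0,0,-0.99]])

```text
t: 1.15
eef_pos: [0.398, -0.42, 0.4193]
eef_rot: [-0.002, 0.838, 0.546, -0.0]
force: [-0.3, 0.4, 0.3]
width: 0.999
```

```bash
python3 - <<'E'
from h import *
cam('wrist','w1.png')
plan([.42,-.19,.44],110)
E
```

```text
t 1.2 pos [ 0.3979 -0.4201  0.4193] yaw 66.21 tilt [-0.0022  0.0024 -1.    ] q [-0.91 -0.08  1.52 -0.    1.71 -0.49] w 0.998 F [0.4 0.1 0.2] M [-0.    0.    0.03]
shift [ 0.878 -0.291 -0.081] turn [-0.003 -0.003 -0.973] rows 8
```

>>> servo_tool(moves=[[0.88,-0.29,-0.08,0,0,-0.97],[0.88,-0.29,-0.08,0,0,-0.97],[0.88,-0.29,-0.08,0,0,-0.97],[0.88,-0.29,-0.08,0,0,-0.97],[0.88,-0.29,-0.08,0,0,-0.97],[0.88,-0.29,-0.08,0,0,-0.97],[0.88,-0.29,-0.08,0,0,-0.97],[0.88,-0.29,-0.08,0,0,-0.97],[0.88,-0.29,-0.08,0,0,-0.97],[0.88,-0.29,-0.08,0,0,-0.97]])

```text
t: 2.03
eef_pos: [0.4206, -0.1901, 0.4404]
eef_rot: [-0.001, 0.575, 0.818, -0.0]
force: [0.0, -0.3, -0.2]
width: 1.001
```

```bash
python3 - <<'E'
from h import *
plan([.43,.05,.42],150)
E
```

```text
t 2.03 pos [ 0.4206 -0.1901  0.4404] yaw 109.79 tilt [-1.7e-03  7.0e-04 -1.0e+00] q [-0.54 -0.34  1.7  -0.    1.78 -0.89] w 1.001 F [ 0.  -0.3 -0.2] M [0.08 0.04 0.01]
shift [0.891 0.361 0.082] turn [-0.001 -0.002 -0.894] rows 7
```

>>> servo_tool(moves=[[0.89,0.36,0.08,0,0,-0.89],[0.89,0.36,0.08,0,0,-0.89],[0.89,0.36,0.08,0,0,-0.89],[0.89,0.36,0.08,0,0,-0.89],[0.89,0.36,0.08,0,0,-0.89],[0.89,0.36,0.08,0,0,-0.89],[0.89,0.36,0.08,0,0,-0.89],[0.89,0.36,0.08,0,0,-0.89],[0.89,0.36,0.08,0,0,-0.89]])

```text
t: 2.78
eef_pos: [0.4299, 0.05, 0.421]
eef_rot: [-0.0, 0.26, 0.966, -0.0]
force: [-1.0, 0.9, -0.3]
width: 0.999
```

```bash
python3 - <<'E'
from h import *
plan([.43,.27,.30],180)
E
```

```text
t 2.78 pos [0.4299 0.05   0.421 ] yaw 149.89 tilt [-1.1e-03 -5.0e-04 -1.0e+00] q [-0.01 -0.41  1.79 -0.    1.76 -1.05] w 0.999 F [-1.   0.9 -0.3] M [-0.01  0.02 -0.02]
shift [0.441 0.762 0.483] turn [-0.001 -0.001 -0.669] rows 8
```

>>> servo_tool(moves=[[0.44,0.76,0.48,0,0,-0.67],[0.44,0.76,0.48,0,0,-0.67],[0.44,0.76,0.48,0,0,-0.67],[0.44,0.76,0.48,0,0,-0.67],[0.44,0.76,0.48,0,0,-0.67],[0.44,0.76,0.48,0,0,-0.67],[0.44,0.76,0.48,0,0,-0.67],[0.44,0.76,0.48,0,0,-0.67],[0.44,0.76,0.48,0,0,-0.67],[0.44,0.76,0.48,0,0,-0.67]], gripper=0.0)

```text
t: 3.62
eef_pos: [0.4305, 0.269, 0.3028]
eef_rot: [0.001, 0.0, 1.0, 0.0]
force: [0.2, 0.0, -0.1]
width: 0.503
```

```bash
python3 - <<'E'
from h import *
cam('wrist','w2.png')
cam('top')
plan([.43,.27,.30],180)
E
```

```text
t 3.72 pos [0.4303 0.2692 0.303 ] yaw 179.99 tilt [ 0.0024  0.001  -1.    ] q [ 0.45 -0.24  1.85 -0.    1.53 -1.12] w 0.499 F [-0.1  0.5 -0.1] M [-0.    0.06  0.03]
shift [0.001 0.003 0.012] turn [ 0.001  0.003 -0.   ] rows 2
```

```bash
cat >> h.py <<'E'
def blue_handle(r,z=.019,roi=None):
    hsv=cv2.cvtColor(r['color'],cv2.COLOR_RGB2HSV)
    m=cv2.inRange(hsv,(108,150,50),(125,255,255))
    n,l,st,c=cv2.connectedComponentsWithStats(m)
    out=[]
    for i in range(1,n):
        if st[i,4]>80:
            ys,xs=np.where(l==i)
            P=np.array([onplane(r,u,v,z)[:2] for u,v in zip(xs,ys)]).astype(np.float32)
            rect=cv2.minAreaRect(P)
            mu=P.mean(0);w,V=np.linalg.eigh(np.cov((P-mu).T))
            d=V[:,1]; pr=(P-mu)@d; pn=(P-mu)@V[:,0]
            out.append((st[i],mu,rect,np.degrees(np.arctan2(d[1],d[0])),mu+d*pr.min(),mu+d*pr.max()))
    return out
E
python3 - <<'E'
from h import *
for n in('wrist','top'):
    r=last(n)
    for o in blue_handle(r): 
        if o[1][1]>.2:print(n,*o)
    w=world(r)
r=last('wrist');w=world(r)
for u,v in[(409,130),(409,190),(390,210),(231,150),(250,130),(290,145),(305,147),(248,200),(240,160),(380,150),(350,150)]: print(u,v,w[v,u].round(4))
c=cv2.cvtColor(r['color'],cv2.COLOR_RGB2BGR)
cv2.imwrite('pics/w2a.png',cv2.resize(c[85:235,200:330],None,fx=5,fy=4,interpolation=cv2.INTER_CUBIC))
cv2.imwrite('pics/w2b.png',cv2.resize(c[85:235,360:450],None,fx=4,fy=4,interpolation=cv2.INTER_CUBIC))
E
```

```text
wrist [401 109  15  62 630] [0.40755475 0.38972843] ((0.40976232290267944, 0.38920360803604126), (0.08354595303535461, 0.016540391370654106), 0.17503710091114044) -178.50876187773065 [0.45167053 0.39087689] [0.36790191 0.38869615]
top [186 227   6  23 103] [0.3897078  0.38733995] ((0.3884648382663727, 0.3883414566516876), (0.07127010822296143, 0.016186926513910294), 0.14665333926677704) -176.70457454693204 [0.42431501 0.38933262] [0.35256393 0.38520122]
409 130 [0.3958 0.39   0.018 ]
409 190 [0.4832 0.3987 0.0113]
390 210 [0.5147 0.3728 0.0104]
231 150 [0.4169 0.1546 0.0569]
250 130 [0.3959 0.1708 0.0129]
290 145 [0.417  0.2254 0.0102]
305 147 [0.4199 0.2466 0.0103]
248 200 [0.4981 0.1606 0.0115]
240 160 [0.4323 0.1615 0.0431]
380 150 [0.4258 0.3548 0.0009]
350 150 [ 4.259e-01  3.114e-01 -2.000e-04]
```

```bash
sed -i 's/(108,150,50),(125,255,255)/(100,90,25),(130,255,255)/' h.py; python3 - <<'E'
from h import *
for n in('wrist','top'):
    r=last(n)
    for o in blue_handle(r): 
        if o[1][1]>.2 and o[0][4]<3000:print(n,*o)
r=last('wrist')
# key points from crop coords
f=lambda a,b,z:onplane(r,360+a/4,85+b/4,z).round(4)
print('handle end L,R',f(181,45,.019),f(228,45,.019),'front',f(163,346,.019),f(208,346,.019))
print('web front',f(104,455,.012),f(247,455,.012),'tips',f(105,563,.012),f(231,560,.012))
g=lambda a,b,z:onplane(r,200+a/5,85+b/4,z).round(4)
print('jam top center',g(148,265,.058),'hex corners',[g(*p,.05) for p in[(90,265),(122,217),(190,217),(222,262),(186,310),(128,310)]])
print('red lug',g(175,170,.012),g(180,195,.012))
print('lug corners',g(70,168,.012),g(290,155,.012),g(325,345,.012),g(570,180,.012),g(578,298,.012))
print('deck far corners',g(172,535,.012),g(330,522,.012))
print('post',g(511,277,.024))
E
```

```text
wrist [400  96  17  76 939] [0.40279627 0.38843313] ((0.4021746814250946, 0.38790246844291687), (0.1017439216375351, 0.01941177435219288), 0.678913950920105) -178.96648319044587 [0.45307238 0.38934012] [0.35127115 0.3875036 ]
top [186 227   7  23 138] [0.38790083 0.38774687] ((0.38851669430732727, 0.38672083616256714), (0.07136561721563339, 0.019428489729762077), 0.1466633379459381) -177.77000070618317 [0.42446102 0.38917054] [0.35261106 0.38637267]
handle end L,R [0.3517 0.3812 0.019 ] [0.3517 0.3968 0.019 ] front [0.4537 0.3826 0.019 ] [0.4537 0.3986 0.019 ]
web front [0.4964 0.3654 0.012 ] [0.4965 0.4185 0.012 ] tips [0.5395 0.3683 0.012 ] [0.5384 0.4162 0.012 ]
jam top center [0.4183 0.153  0.058 ] hex corners [array([0.4195, 0.1357, 0.05  ]), array([0.4041, 0.1454, 0.05  ]), array([0.4042, 0.1628, 0.05  ]), array([0.4186, 0.17  , 0.05  ]), array([0.4344, 0.1594, 0.05  ]), array([0.4343, 0.1442, 0.05  ])]
red lug [0.3925 0.1501 0.012 ] [0.4011 0.1508 0.012 ]
lug corners [0.3918 0.121  0.012 ] [0.3875 0.1823 0.012 ] [0.4545 0.1883 0.012 ] [0.3961 0.2596 0.012 ] [0.4375 0.2615 0.012 ]
deck far corners [0.5277 0.1381 0.012 ] [0.5225 0.1862 0.012 ]
post [0.4279 0.2432 0.024 ]
```

```bash
python3 - <<'E'
from h import *
r=last('wrist')
f=lambda a,b,z:onplane(r,360+a/4,85+b/4,z).round(4)
print('web back',f(104,408,.012),f(247,408,.012),'prong outer',f(98,500,.012),f(247,500,.012), 'inner',f(127,480,.012),f(216,480,.012))
print('mat',f(70,40,.003),f(298,40,.003),f(50,552,.003),f(255,550,.003))
plan([.3967,.3893,.12],181.1)
E
```

```text
web back [0.4784 0.3644 0.012 ] [0.4785 0.4168 0.012 ] prong outer [0.5141 0.3642 0.012 ] [0.5142 0.4201 0.012 ] inner [0.5062 0.3746 0.012 ] [0.5063 0.4078 0.012 ]
mat [0.3498 0.347  0.003 ] [0.35   0.4253 0.003 ] [0.5386 0.3487 0.003 ] [0.5379 0.428  0.003 ]
t 3.72 pos [0.4303 0.2692 0.303 ] yaw 179.99 tilt [ 0.0024  0.001  -1.    ] q [ 0.45 -0.24  1.85 -0.    1.53 -1.12] w 0.499 F [-0.1  0.5 -0.1] M [-0.    0.06  0.03]
shift [0.136 0.48  0.732] turn [ 0.001  0.003 -0.025] rows 7
```

>>> servo_tool(moves=[[0.14,0.48,0.73,0,0,-0.03],[0.14,0.48,0.73,0,0,-0.03],[0.14,0.48,0.73,0,0,-0.03],[0.14,0.48,0.73,0,0,-0.03],[0.14,0.48,0.73,0,0,-0.03],[0.14,0.48,0.73,0,0,-0.03],[0.14,0.48,0.73,0,0,-0.03],[0.14,0.48,0.73,0,0,-0.03],[0.14,0.48,0.73,0,0,-0.03]])

```text
t: 4.47
eef_pos: [0.396, 0.3905, 0.1219]
eef_rot: [0.002, -0.013, 1.0, 0.001]
force: [0.8, 0.1, -0.0]
width: 0.499
```

```bash
python3 - <<'E'
from h import *
r=cam('wrist','w3.png')
plan([.3967,.3893,.019],181.1)
for o in blue_handle(r): 
        if o[1][1]>.2 :print(*o)
E
```

```text
t 4.52 pos [0.3961 0.3906 0.1222] yaw -178.58 tilt [ 0.0042  0.003  -1.    ] q [ 0.68 -0.01  1.95 -0.    1.2  -0.91] w 0.502 F [0.  0.4 0.8] M [-0.    0.01 -0.  ]
shift [-0.001 -0.007  0.413] turn [0.004 0.005 0.007] rows 4
[ 310  136   21  115 2196] [0.40015382 0.39008823] ((0.40074366331100464, 0.39037397503852844), (0.10242234915494919, 0.017170527949929237), 0.759248673915863) -179.1830742179218 [0.45194767 0.39082676] [0.34954695 0.38936663]
```

>>> servo_tool(moves=[[0.008,-0.002,0.3,0.004,0.005,0.01],[0.008,-0.002,0.3,0.004,0.005,0.01],[0.008,-0.002,0.38,0.004,0.005,0.01],[0.008,-0.002,0.412,0.004,0.005,0.01],[0.008,-0.002,0.412,0.004,0.005,0.01],[0.008,-0.002,0.412,0.004,0.005,0.01]])

```text
t: 5.02
eef_pos: [0.3935, 0.3904, 0.018]
eef_rot: [-0.001, -0.009, 1.0, -0.001]
force: [-0.1, -0.3, 0.7]
width: 0.498
```

>>> servo_tool(moves=[[0,0,0,0,0,0],[0,0,0,0,0,0],[0,0,0,0,0,0],[0,0,0,0,0,0],[0,0,0,0,0,0],[0,0,0,0,0,0]], gripper=1, squeeze=80)

```text
t: 5.52
eef_pos: [0.392, 0.39, 0.0162]
eef_rot: [-0.002, -0.009, 1.0, -0.001]
force: [0.1, -1.0, 0.1]
width: 0.003
```

```bash
python3 - <<'E'
from h import *
plan([.3942,.39,.068],181)
E
```

```text
t 5.52 pos [0.392  0.39   0.0162] yaw -178.93 tilt [-0.0036 -0.003  -1.    ] q [ 0.69  0.12  2.01 -0.    1.01 -0.9 ] w 0.003 F [ 0.1 -1.   0.1] M [-0.02  0.01  0.01]
shift [-0.008 -0.001 -0.207] turn [-0.004 -0.005  0.001] rows 3
```

```bash
python3 - <<'E'
from h import *
r=cam('wrist','w4.png')
r=cam('side','s4.png')
E
python3 - <<'E'
from h import *
r=last('wrist');w=world(r)
for v in range(170,345,8): print(v,[tuple(w[v,u].round(3)) for u in(300,312,316,322,328,332,345)])
c=cv2.cvtColor(r['color'],cv2.COLOR_RGB2BGR)
cv2.imwrite('pics/w4a.png',cv2.convertScaleAbs(cv2.resize(c[150:370,240:400],None,fx=4,fy=2.7,interpolation=cv2.INTER_CUBIC),alpha=2.0))
E
```

```text
170 [(np.float64(0.355), np.float64(0.378), np.float64(0.001)), (np.float64(0.351), np.float64(0.385), np.float64(0.017)), (np.float64(0.351), np.float64(0.387), np.float64(0.016)), (np.float64(0.351), np.float64(0.39), np.float64(0.017)), (np.float64(0.351), np.float64(0.393), np.float64(0.017)), (np.float64(0.352), np.float64(0.395), np.float64(0.015)), (np.float64(0.354), np.float64(0.403), np.float64(0.002))]
178 [(np.float64(0.359), np.float64(0.378), np.float64(0.002)), (np.float64(0.355), np.float64(0.385), np.float64(0.018)), (np.float64(0.355), np.float64(0.387), np.float64(0.017)), (np.float64(0.355), np.float64(0.39), np.float64(0.018)), (np.float64(0.355), np.float64(0.393), np.float64(0.017)), (np.float64(0.355), np.float64(0.396), np.float64(0.017)), (np.float64(0.359), np.float64(0.403), np.float64(0.002))]
186 [(np.float64(0.364), np.float64(0.378), np.float64(0.002)), (np.float64(0.36), np.float64(0.385), np.float64(0.017)), (np.float64(0.359), np.float64(0.387), np.float64(0.019)), (np.float64(0.36), np.float64(0.39), np.float64(0.017)), (np.float64(0.359), np.float
[... 7354 characters left out ...]
t64(0.398), np.float64(0.389), np.float64(0.079)), (np.float64(0.447), np.float64(0.392), np.float64(0.018)), (np.float64(0.396), np.float64(0.393), np.float64(0.08)), (np.float64(0.395), np.float64(0.395), np.float64(0.082)), (np.float64(0.375), np.float64(0.397), np.float64(0.106))]
338 [(np.float64(0.375), np.float64(0.385), np.float64(0.109)), (np.float64(0.399), np.float64(0.388), np.float64(0.081)), (np.float64(0.401), np.float64(0.389), np.float64(0.078)), (np.float64(0.459), np.float64(0.392), np.float64(0.011)), (np.float64(0.4), np.float64(0.393), np.float64(0.08)), (np.float64(0.399), np.float64(0.395), np.float64(0.081)), (np.float64(0.375), np.float64(0.397), np.float64(0.109))]
```

>>> servo_tool(moves=[[0,0,0,0,0,0],[0,0,0,0,0,0],[0,0,0,0,0,0],[0,0,0,0,0,0],[0,0,0.05,0,0,0],[0,0,0.1,0,0,0],[0,0,0.1,0,0,0],[0,0,0.1,0,0,0]], gripper=0)

```text
t: 6.28
eef_pos: [0.3905, 0.3887, -0.0112]
eef_rot: [-0.003, -0.009, 1.0, -0.003]
force: [-0.6, 0.5, 0.2]
width: 0.499
```

```bash
python3 - <<'E'
from h import *
r=cam('wrist','w5.png');w=world(r)
plan([.3942,.39,.068],181)
print(r['cam_to_world'][:3,3])
p=w[200:,:,:].reshape(-1,3); 
m=(abs(p[:,0]-.392)<.02)&(abs(p[:,1]-.39)<.06)&(p[:,2]>.021)
for a in np.arange(.33,.45,.01):
    k=m&(abs(p[:,1]-a)<.005); print(a.round(3), k.sum(), p[k,2].min() if k.any() else None)
E
```

```text
t 6.33 pos [ 0.3911  0.3892 -0.0102] yaw -178.94 tilt [-0.0056 -0.0046 -1.    ] q [ 0.69  0.16  2.02 -0.    0.97 -0.9 ] w 0.5 F [-0.3 -0.5 -0.5] M [-0.01  0.06 -0.02]
shift [-0.011  0.002 -0.313] turn [-0.006 -0.007  0.001] rows 3
[0.31694346 0.38908987 0.14825566]
0.33 1451 0.06108443122888203
0.34 6489 0.05190371759233345
0.35 2801 0.021831946469190927
0.36 1896 0.021091683285019258
0.37 4473 0.02101987848054132
0.38 2179 0.07709641158020174
0.39 1864 0.0780352008332903
0.4 2131 0.07684812513448802
0.41 4487 0.021037697558334678
0.42 1686 0.021079400226998585
0.43 2877 0.04761931954976728
0.44 6520 0.051394854130625583
```

```bash
python3 - <<'E'
from h import *
r=last('wrist');w=world(r)
for u in(256,262,267,374,380,388): print(u,[tuple(float(a) for a in w[v,u].round(3)) for v in range(236,300,6)])
E
```

```text
256 [(0.381, 0.357, 0.002), (0.385, 0.356, 0.001), (0.388, 0.356, 0.002), (0.384, 0.359, 0.016), (0.381, 0.362, 0.028), (0.38, 0.363, 0.034), (0.38, 0.364, 0.039), (0.381, 0.365, 0.043), (0.381, 0.366, 0.046), (0.384, 0.365, 0.045), (0.379, 0.368, 0.056)]
262 [(0.381, 0.36, 0.002), (0.384, 0.36, 0.002), (0.38, 0.363, 0.018), (0.38, 0.364, 0.024), (0.38, 0.365, 0.029), (0.38, 0.366, 0.034), (0.38, 0.367, 0.04), (0.38, 0.367, 0.043), (0.382, 0.368, 0.045), (0.385, 0.367, 0.044), (0.387, 0.367, 0.044)]
267 [(0.381, 0.362, 0.002), (0.38, 0.364, 0.011), (0.38, 0.365, 0.018), (0.38, 0.366, 0.024), (0.38, 0.367, 0.03), (0.38, 0.368, 0.034), (0.381, 0.368, 0.037), (0.383, 0.368, 0.039), (0.385, 0.368, 0.039), (0.388, 0.368, 0.039), (0.39, 0.368, 0.04)]
374 [(0.38, 0.415, 0.002), (0.379, 0.414, 0.011), (0.379, 0.413, 0.018), (0.379, 0.412, 0.023), (0.38, 0.412, 0.028), (0.38, 0.411, 0.032), (0.382, 0.411, 0.033), (0.385, 0.411, 0.034), (0.388, 0.411, 0.033), (0.39, 0.411, 0.034), (0.392, 0.411, 0.036)]
380 [(0.38, 0.419, 0.002), (0.379, 0.417, 0.011), (0.379, 0.416, 0.018), (0.379, 0.415, 0.023), (0.379, 0.414, 0.03), (0.379, 0.413, 0.034), (0.38, 0.412, 0.037), (0.38, 0.412, 0.043), (0.381, 0.411, 0.045), (0.383, 0.411, 0.045), (0.386, 0.412, 0.044)]
388 [(0.379, 0.422, 0.003), (0.383, 0.423, 0.003), (0.387, 0.423, 0.002), (0.383, 0.42, 0.016), (0.379, 0.417, 0.029), (0.379, 0.416, 0.034), (0.379, 0.415, 0.039), (0.38, 0.415, 0.042), (0.38, 0.414, 0.046), (0.378, 0.412, 0.053), (0.378, 0.412, 0.056)]
```

>>> servo_tool(moves=[[0,0,0.014,0,0,0],[0,0,0.014,0,0,0],[0,0,0.014,0,0,0],[0,0,0.014,0,0,0]])

```text
t: 6.67
eef_pos: [0.392, 0.39, -0.0123]
eef_rot: [-0.002, -0.009, 1.0, -0.001]
force: [0.6, -0.0, -0.2]
width: 0.501
```

>>> servo_tool(moves=[[0,0,0,0,0,0],[0,0,0,0,0,0],[0,0,0,0,0,0],[0,0,0,0,0,0],[0,0,0,0,0,0],[0,0,0,0,0,0]], gripper=1, squeeze=80)

```text
t: 7.17
eef_pos: [0.3922, 0.3901, -0.012]
eef_rot: [-0.002, -0.009, 1.0, -0.001]
force: [-1.1, -0.0, 5.2]
width: 0.186
```

>>> servo_tool(moves=[[0,0,-0.05,0,0,0],[0,0,-0.1,0,0,0],[0,0,-0.2,0,0,0],[0,0,-0.2,0,0,0],[0,0,-0.2,0,0,0],[0,0,-0.2,0,0,0]])

```text
t: 7.67
eef_pos: [0.3917, 0.3897, 0.0373]
eef_rot: [-0.002, -0.009, 1.0, -0.002]
force: [0.0, 0.1, -0.9]
width: 0.183
```

```bash
python3 - <<'E'
from h import *
r=cam('wrist','w6.png');w=world(r)
plan([.4187+.162*np.cos(np.radians(95)),.1527+.162*np.sin(np.radians(95))+.02,.04],95)
for u in(305,323,340):print([tuple(float(a) for a in w[v,u].round(3)) for v in range(180,270,8)])
E
```

```text
t 7.72 pos [0.3913 0.3893 0.0365] yaw -178.94 tilt [-0.0052 -0.0043 -1.    ] q [ 0.69  0.09  2.   -0.    1.05 -0.9 ] w 0.183 F [ 0.4  0.2 -2.6] M [0.06 0.1  0.01]
shift [-0.049 -0.222 -0.013] turn [-9.000e-03 -1.000e-03  1.912e+00] rows 14
[(0.351, 0.383, 0.06), (0.353, 0.383, 0.067), (0.357, 0.383, 0.066), (0.36, 0.383, 0.066), (0.364, 0.383, 0.066), (0.368, 0.383, 0.066), (0.371, 0.383, 0.066), (0.375, 0.383, 0.066), (0.379, 0.383, 0.067), (0.384, 0.383, 0.065), (0.386, 0.383, 0.068), (0.391, 0.383, 0.066)]
[(0.35, 0.391, 0.064), (0.353, 0.391, 0.067), (0.356, 0.391, 0.067), (0.359, 0.391, 0.068), (0.363, 0.391, 0.068), (0.366, 0.391, 0.068), (0.371, 0.391, 0.067), (0.375, 0.391, 0.066), (0.378, 0.391, 0.067), (0.382, 0.391, 0.068), (0.386, 0.391, 0.067), (0.39, 0.391, 0.067)]
[(0.352, 0.398, 0.057), (0.353, 0.398, 0.066), (0.356, 0.398, 0.066), (0.36, 0.398, 0.066), (0.363, 0.398, 0.066), (0.367, 0.398, 0.066), (0.371, 0.398, 0.066), (0.375, 0.399, 0.065), (0.38, 0.399, 0.064), (0.381, 0.399, 0.07), (0.383, 0.398, 0.074), (0.386, 0.398, 0.075)]
```

>>> servo_tool(moves=[[0,0,-0.05,0,0,0.98],[0,0,-0.05,0,0,0.98],[0,0,-0.05,0,0,0.98],[0,0,-0.05,0,0,0.98],[0,0,-0.05,0,0,0.98],[0,0,-0.05,0,0,0.98],[0,0,-0.05,0,0,0.98],[0,0,-0.05,0,0,0.98],[0,0,-0.05,0,0,0.98]])

```text
t: 8.47
eef_pos: [0.3916, 0.3896, 0.0491]
eef_rot: [-0.002, 0.366, 0.931, -0.003]
force: [0.9, 1.0, -2.5]
width: 0.182
```

>>> servo_tool(moves=[[0,0,0,0,0,0.93],[0,0,0,0,0,0.93],[0,0,0,0,0,0.93],[0,0,0,0,0,0.93],[0,0,0,0,0,0.93],[0,0,0,0,0,0.93],[0,0,0,0,0,0.93],[0,0,0,0,0,0.93],[0,0,0,0,0,0.93]])

```text
t: 9.22
eef_pos: [0.392, 0.3899, 0.0498]
eef_rot: [-0.0, 0.674, 0.739, -0.003]
force: [-0.7, 0.5, -3.1]
width: 0.186
```

```bash
python3 - <<'E'
from h import *
r=cam('wrist','w7.png');w=world(r)
a=np.radians(95)
plan([.4187+.1745*np.cos(a),.1527+.1745*np.sin(a),.016],95)
for o in blue_handle(r,.079): 
        if o[0][4]<13000:print(*o)
for u in(305,323,340):print([tuple(float(a) for a in w[v,u].round(3)) for v in range(180,270,8)])
E
```

```text
t 9.27 pos [0.392  0.3899 0.0498] yaw 95.25 tilt [-0.0039 -0.0033 -1.    ] q [ 0.69  0.08  2.   -0.    1.08  0.59] w 0.19 F [ 0.2 -0.2 -2.1] M [0.1  0.   0.03]
shift [-0.256  0.023  0.136] turn [-0.005  0.004  0.006] rows 3
[ 302  175   41  182 6265] [0.3918664 0.3914025] ((0.39208945631980896, 0.38876649737358093), (0.017681755125522614, 0.09362824261188507), 4.6363067626953125) 94.9042839106359 [0.39609421 0.3421304 ] [0.38809213 0.43538868]
[(0.381, 0.431, 0.073), (0.381, 0.429, 0.078), (0.382, 0.425, 0.078), (0.382, 0.422, 0.078), (0.382, 0.418, 0.079), (0.383, 0.415, 0.079), (0.383, 0.411, 0.08), (0.383, 0.407, 0.079), (0.383, 0.403, 0.078), (0.384, 0.399, 0.078), (0.384, 0.395, 0.079), (0.384, 0.39, 0.078)]
[(0.389, 0.433, 0.077), (0.389, 0.429, 0.078), (0.389, 0.427, 0.081), (0.39, 0.423, 0.081), (0.39, 0.419, 0.079), (0.39, 0.416, 0.079), (0.391, 0.412, 0.079), (0.391, 0.408, 0.08), (0.391, 0.405, 0.08), (0.392, 0.401, 0.081), (0.392, 0.397, 0.08), (0.392, 0.392, 0.08)]
[(0.397, 0.431, 0.068), (0.396, 0.43, 0.078), (0.397, 0.427, 0.078), (0.397, 0.423, 0.079), (0.397, 0.419, 0.078), (0.398, 0.416, 0.078), (0.398, 0.412, 0.077), (0.399, 0.407, 0.077), (0.399, 0.404, 0.077), (0.399, 0.402, 0.082), (0.399, 0.401, 0.087), (0.399, 0.397, 0.088)]
```

```bash
python3 - <<'E'
from h import *
for n in('top','side'):
    r=cam(n,n+'8.png')
    hsv=cv2.cvtColor(r['color'],cv2.COLOR_RGB2HSV)
    m=cv2.inRange(hsv,(18,120,60),(32,255,255))
    nn,l,st,c=cv2.connectedComponentsWithStats(m)
    for i in range(1,nn):
        if st[i,4]>15:
            p=onplane(r,*c[i],.05)
            if .3<p[0]<.55 and 0.05<p[1]<.3: print(n,st[i],c[i],p, r['color'][int(c[i][1]),int(c[i][0])])
    c=cv2.cvtColor(r['color'],cv2.COLOR_RGB2BGR)
    x0,y0=(165,180) if n=='top' else (180,210)
    cv2.imwrite('pics/%s8z.png'%n,cv2.resize(c[y0:y0+100,x0:x0+130],None,fx=6,fy=6,interpolation=cv2.INTER_CUBIC))
E
```

```text
top [256 221  11  10  54] [261.35185185 225.75925926] [0.4196978  0.14911782 0.05      ] [128 132 131]
side [288 252   9   7  45] [291.93333333 254.97777778] [0.40556414 0.16035078 0.05      ] [174 143  85]
```

```bash
python3 - <<'E'
from h import *
r=last('top')
g=lambda a,b,z:onplane(r,165+(a+.5)/6-.5,180+(b+.5)/6-.5,z).round(4)
z=.0735
print('tips',g(386,262,z),g(408,357,z),'webfront',g(326,290,z),g(330,345,z),'inner',g(360,286,z),g(360,341,z),'outer',g(345,255,z),g(350,368,z),'webback',g(281,268,z),g(287,367,z))
print('stud',g(577,274,.058),'post',g(413,264,.024),'hex LR',g(547,276,.05),g(616,276,.05),'UD',g(580,245,.05),g(580,307,.05))
print('deck far',g(525,88,.012),g(614,80,.012),'lug',g(536,340,.012),g(650,328,.012),g(385,250,.012),g(393,328,.012))
E
```

```text
tips [0.4288 0.2481 0.0735] [0.379  0.237  0.0735] webfront [0.4151 0.2796 0.0735] [0.3864 0.2776 0.0735] inner [0.4167 0.2618 0.0735] [0.388  0.262  0.0735] outer [0.4331 0.2695 0.0735] [0.3741 0.2673 0.0735] webback [0.4272 0.303  0.0735] [0.3755 0.3    0.0735]
stud [0.4209 0.1501 0.058 ] post [0.4308 0.2421 0.024 ] hex LR [0.4207 0.1669 0.05  ] [0.4198 0.1304 0.05  ] UD [0.4367 0.1492 0.05  ] [0.4039 0.1497 0.05  ]
deck far [0.526  0.1821 0.012 ] [0.5291 0.1335 0.012 ] lug [0.3887 0.1778 0.012 ] [0.3935 0.1161 0.012 ] [0.4396 0.2591 0.012 ] [0.3972 0.2551 0.012 ]
```

```bash
cat >> h.py <<'E'
def stp(d,lat=0,yaw=94.7,stud=(.4192,.1532)):
    a=np.radians(yaw); return np.array(stud)+d*np.array([np.cos(a),np.sin(a)])+lat*np.array([-np.sin(a),np.cos(a)])
E
python3 - <<'E'
from h import *
p=stp(.1735); print(p); plan([*p,.0175],94.7)
E
```

```text
[0.40498367 0.32611659]
t 9.37 pos [0.3921 0.39   0.0499] yaw 95.19 tilt [-0.0039 -0.0032 -1.    ] q [ 0.69  0.08  2.   -0.    1.08  0.6 ] w 0.184 F [-0.5  0.6 -1.6] M [ 0.06 -0.04  0.01]
shift [-0.259  0.029  0.13 ] turn [-0.005  0.004  0.011] rows 3
```

>>> servo_tool(moves=[[-0.1,0.012,0,-0.005,0.004,0.011],[-0.2,0.02,0.06,-0.005,0.004,0.011],[-0.259,0.029,0.13,-0.005,0.004,0.011],[-0.259,0.029,0.13,-0.005,0.004,0.011],[-0.259,0.029,0.13,-0.005,0.004,0.011],[-0.259,0.029,0.13,-0.005,0.004,0.011]])

```text
t: 9.87
eef_pos: [0.4054, 0.3268, 0.0183]
eef_rot: [-0.0, 0.678, 0.735, 0.001]
force: [0.1, -0.1, -2.0]
width: 0.186
```

```bash
cat > zoom.py <<'E'
import sys
from h import *
n,name,x0,y0,w,hh,f=sys.argv[1],sys.argv[2],*map(int,sys.argv[3:8])
r=cam(n); c=cv2.cvtColor(r['color'],cv2.COLOR_RGB2BGR)
cv2.imwrite('pics/'+name,cv2.resize(c[y0:y0+hh,x0:x0+w],None,fx=f,fy=f,interpolation=cv2.INTER_CUBIC))
E
python3 zoom.py top t9.png 195 185 100 75 8; python3 zoom.py side s9.png 200 215 120 85 6
python3 - <<'E'
from h import *
p=stp(.1635); print(p); plan([*p,-.0005],94.7)
E
```

```text
[0.40580305 0.31615021]
t 9.97 pos [0.4057 0.3273 0.0189] yaw 94.68 tilt [ 0.0017  0.0017 -1.    ] q [0.58 0.05 2.09 0.   1.01 0.49] w 0.187 F [ 0.1 -0.2 -2. ] M [0.12 0.01 0.02]
shift [-0.045 -0.004  0.077] turn [ 0.002 -0.002 -0.001] rows 2
```

>>> servo_tool(moves=[[-0.041,-0.003,0,0.002,-0.002,0],[-0.041,-0.003,0,0.002,-0.002,0],[-0.041,-0.003,0.04,0.002,-0.002,0],[-0.041,-0.003,0.07,0.002,-0.002,0],[-0.041,-0.003,0.075,0.002,-0.002,0],[-0.041,-0.003,0.075,0.002,-0.002,0],[-0.041,-0.003,0.075,0.002,-0.002,0]])

```text
t: 10.55
eef_pos: [0.4047, 0.3156, -0.0017]
eef_rot: [-0.0, 0.678, 0.735, -0.002]
force: [-1.1, 0.3, -1.8]
width: 0.185
```

```bash

python3 zoom.py top t10.png 195 185 100 75 8; python3 zoom.py side s10.png 240 225 90 65 8
python3 - <<'E'
from h import *
p=stp(.1215); print(p); plan([*p,-.0005],94.7)
E
```

```text
[0.40924447 0.27429144]
t 10.65 pos [ 0.4051  0.3159 -0.0011] yaw 94.62 tilt [-0.0015 -0.0013 -1.    ] q [ 0.56  0.07  2.11 -0.    0.97  0.48] w 0.183 F [ 0.6  0.  -1.5] M [ 0.07 -0.02  0.01]
shift [-0.167  0.003 -0.002] turn [-0.002  0.002 -0.002] rows 3
```

>>> servo_tool(moves=[[-0.03,0,0,0,0,0],[-0.06,0.001,0,0,0,0],[-0.09,0.001,0,0,0,0],[-0.11,0.001,0,0,0,0],[-0.11,0.001,0,0,0,0],[-0.11,0.001,0,0,0,0]])

```text
t: 11.15
eef_pos: [0.4077, 0.2879, -0.001]
eef_rot: [-0.0, 0.678, 0.735, -0.001]
force: [0.9, -0.7, -2.0]
width: 0.181
```

```bash

python3 zoom.py top t11.png 195 185 100 75 8; python3 zoom.py side s11.png 240 225 90 65 8
python3 - <<'E'
from h import *
p=stp(.1215); print(p); plan([*p,-.0015],94.7)
E
```

```text
[0.40924447 0.27429144]
t 11.25 pos [ 0.4076  0.2883 -0.001 ] yaw 94.59 tilt [-0.0016 -0.0012 -1.    ] q [ 0.51  0.04  2.14 -0.    0.97  0.43] w 0.178 F [-0.2  0.5 -1.5] M [ 0.04 -0.05  0.03]
shift [-0.056  0.002  0.002] turn [-0.002  0.001 -0.002] rows 2
```

>>> servo_tool(moves=[[-0.02,0,0,0,0,0],[-0.035,0.001,0,0,0,0],[-0.045,0.001,0,0,0,0],[-0.054,0.001,0,0,0,0],[-0.054,0.001,0,0,0,0],[-0.054,0.001,0,0,0,0]])

```text
t: 11.75
eef_pos: [0.4088, 0.2748, -0.0011]
eef_rot: [-0.0, 0.678, 0.735, -0.001]
force: [1.0, 1.4, -1.4]
width: 0.183
```

```bash

python3 zoom.py top t12.png 195 185 100 75 8; python3 zoom.py side s12.png 240 225 90 65 8
python3 - <<'E'
from h import *
p=stp(.1215); print(p); plan([*p,-.0015],94.7)
E
```

```text
[0.40924447 0.27429144]
t 11.85 pos [ 0.4088  0.2749 -0.0011] yaw 94.61 tilt [-0.0017 -0.0014 -1.    ] q [ 0.48  0.02  2.15 -0.    0.97  0.4 ] w 0.182 F [ 0.4  0.6 -2.1] M [ 0.05 -0.01 -0.02]
shift [-0.003  0.002  0.002] turn [-0.002  0.002 -0.002] rows 2
```

>>> servo_tool(moves=[[-0.004,0.001,0,0,0,0],[-0.008,0.001,0,0,0,0],[-0.008,0.001,0,0,0,0],[-0.008,0.001,0,0,0,0]])

```text
t: 12.18
eef_pos: [0.4092, 0.2729, -0.0011]
eef_rot: [-0.0, 0.678, 0.735, -0.001]
force: [-0.7, -0.9, -1.7]
width: 0.187
```

>>> servo_tool(moves=[[-0.003,0,0,0,0,0],[-0.006,0,0,0,0,0],[-0.006,0,0,0,0,0],[-0.006,0,0,0,0,0]])

```text
t: 12.52
eef_pos: [0.4094, 0.272, -0.0009]
eef_rot: [-0.0, 0.678, 0.735, -0.001]
force: [-0.4, 3.4, -0.6]
width: 0.182
```

```bash

python3 zoom.py top t13.png 195 185 100 75 8; python3 zoom.py side s13.png 240 225 90 65 8
python3 - <<'E'
from h import *
p=stp(.1215); print(p); plan([*p,-.0015],94.7)
E
```

```text
[0.40924447 0.27429144]
t 12.62 pos [ 0.4094  0.2719 -0.001 ] yaw 94.6 tilt [-1.4e-03 -4.0e-04 -1.0e+00] q [0.48 0.02 2.16 0.   0.97 0.4 ] w 0.183 F [-0.3  3.6 -1.8] M [ 0.76  0.18 -0.1 ]
shift [0.009 0.    0.002] turn [-0.002  0.    -0.002] rows 2
```

>>> servo_tool(moves=[[0.002,0,0.003,0,0,0],[0.002,0,0.006,0,0,0],[0.002,0,0.006,0,0,0]])

```text
t: 12.87
eef_pos: [0.4095, 0.272, -0.0025]
eef_rot: [0.0, 0.678, 0.735, -0.001]
force: [-0.6, 3.2, 0.5]
width: 0.185
```

>>> servo_tool(moves=[[0,0,0,0,0,0],[0,0,0,0,0,0],[0,0,0,0,0,0],[0,0,0,0,0,0],[0,0,-0.1,0,0,0],[0,0,-0.3,0,0,0],[0,0,-0.5,0,0,0],[0,0,-0.5,0,0,0],[0,0,-0.5,0,0,0]], gripper=0)

```text
t: 13.62
eef_pos: [0.413, 0.2738, 0.1287]
eef_rot: [0.002, 0.678, 0.735, 0.004]
force: [0.9, -0.3, 0.5]
width: 0.494
```

```bash

python3 - <<'E'
from h import *
r=cam('wrist','w14.png')
plan([.4187,.1525,.15],150)
E
python3 zoom.py top t14.png 195 185 100 75 8
```

```text
t 13.67 pos [0.4114 0.2729 0.1256] yaw 94.61 tilt [ 0.0041  0.0011 -1.    ] q [ 0.48 -0.16  2.08 -0.    1.21  0.4 ] w 0.498 F [-0.2 -0.4 -1. ] M [0.03 0.04 0.02]
shift [-0.482 -0.009 -0.098] turn [ 0.005  0.002 -1.231] rows 9
```

```bash

python3 - <<'E'
from h import *
r=last('wrist');w=world(r)
for u,v in[(317,333),(316,336)]: print(onplane(r,u,v,.058),w[v,u])
print('post',onplane(r,335,224,.024),'handle',onplane(r,305,240,.028),onplane(r,327,240,.028))
c=cv2.cvtColor(r['color'],cv2.COLOR_RGB2BGR)
cv2.imwrite('pics/w14a.png',cv2.resize(c[270:350,280:360],None,fx=8,fy=7,interpolation=cv2.INTER_CUBIC))
E
```

```text
[0.41896394 0.15606843 0.058     ] [0.41898826 0.15571853 0.05758188]
[0.41833115 0.15287796 0.058     ] [0.41835954 0.15244212 0.05748767]
post [0.42816688 0.24498791 0.024     ] handle [0.40257466 0.22931161 0.028     ] [0.42211399 0.23078953 0.028     ]
```

```bash

python3 - <<'E'
from h import *
r=last('wrist')
g=lambda a,b,z:onplane(r,280+(a+.5)/8-.5,270+(b+.5)/7-.5,z)[:2]
P=np.array([g(*p,.05) for p in[(302,312),(430,372),(425,482),(288,532),(162,475),(167,368)]])
c=P.mean(0);print(c.round(4))
for p in P: print(p.round(4),np.linalg.norm(p-c).round(4),np.degrees(np.arctan2(*(p-c)[::-1])).round(1), (np.degrees(np.arctan2(*(p-c)[::-1]))%60).round(1))
print('screw',g(295,455,.058))
E
```

```text
[0.4188 0.1523]
[0.4182 0.1693] 0.0169 91.9 31.9
[0.4331 0.1614] 0.0169 32.3 32.3
[0.434  0.1445] 0.0171 -27.2 32.8
[0.4192 0.1356] 0.0168 -88.7 31.3
[0.4043 0.1435] 0.017 -148.5 31.5
[0.4039 0.1598] 0.0167 153.2 33.2
screw [0.41859943 0.1543974 ]
```

```bash

python3 - <<'E'
from h import *
plan([.4188,.1527,.10],152.2)
E
```

```text
t 13.72 pos [0.4099 0.2722 0.1231] yaw 94.62 tilt [-1.e-04 -9.e-04 -1.e+00] q [ 0.48 -0.16  2.08 -0.    1.21  0.4 ] w 0.501 F [-0.5  0.1 -1.2] M [ 0. -0.  0.]
shift [-0.479 -0.003  0.093] turn [-1.00e-03  1.00e-03 -1.28e+00] rows 10
```

>>> servo_tool(moves=[[-0.48,-0.003,0.0,0,0,-0.95],[-0.48,-0.003,0.0,0,0,-0.95],[-0.48,-0.003,0.0,0,0,-0.95],[-0.48,-0.003,0.0,0,0,-0.95],[-0.48,-0.003,0.0,0,0,-0.95],[-0.48,-0.003,0.0,0,0,-0.95],[-0.48,-0.003,0.0,0,0,-0.95],[-0.48,-0.003,0.0,0,0,-0.95]], gripper=-0.2)

```text
t: 14.38
eef_pos: [0.4168, 0.1517, 0.1199]
eef_rot: [-0.002, 0.364, 0.932, -0.002]
force: [-0.0, -0.2, 0.2]
width: 0.599
```

```bash

python3 - <<'E'
from h import *
plan([.4188,.1527,.09],152.2)
E
```

```text
t 14.38 pos [0.4168 0.1517 0.1199] yaw 137.37 tilt [-0.0063 -0.0027 -1.    ] q [ 0.23 -0.27  2.18 -0.    1.23 -0.6 ] w 0.599 F [-0.  -0.2  0.2] M [-0.06 -0.    0.04]
shift [-0.004  0.009  0.12 ] turn [-0.007 -0.005 -0.33 ] rows 4
```

>>> servo_tool(moves=[[-0.004,0.009,0.12,-0.007,-0.005,-0.33],[-0.004,0.009,0.12,-0.007,-0.005,-0.33],[-0.004,0.009,0.12,-0.007,-0.005,-0.33],[-0.004,0.009,0.12,-0.007,-0.005,-0.33],[-0.004,0.009,0.12,-0.007,-0.005,-0.33],[-0.004,0.009,0.12,-0.007,-0.005,-0.33]])

```text
t: 14.88
eef_pos: [0.421, 0.1535, 0.093]
eef_rot: [0.003, 0.241, 0.971, 0.001]
force: [-0.0, -0.3, 0.2]
width: 0.601
```

```bash

python3 - <<'E'
from h import *
r=cam('wrist','w15.png')
plan([.4188,.1527,.0075],152.2)
E
python3 zoom.py side s15.png 240 200 100 75 8
```

```text
t 14.93 pos [0.4211 0.1535 0.0931] yaw 152.13 tilt [ 0.0058  0.001  -1.    ] q [ 0.23 -0.23  2.2  -0.    1.17 -0.85] w 0.601 F [-0.6  0.7 -0.2] M [ 0.02 -0.06 -0.02]
shift [ 0.008 -0.008  0.342] turn [ 0.005  0.006 -0.002] rows 4
```

```bash

python3 - <<'E'
from h import *
r=last('wrist')
print(onplane(r,317,216,.058))
c=cv2.cvtColor(r['color'],cv2.COLOR_RGB2BGR)
cv2.imwrite('pics/w15a.png',cv2.resize(c[165:255,270:390],None,fx=6,fy=6,interpolation=cv2.INTER_CUBIC))
E
```

```text
[0.41742352 0.15294371 0.058     ]
```

>>> servo_tool(moves=[[0,0,0.1,0,0,0],[0,0,0.1,0,0,0],[0,0,0.1,0,0,0],[0,0,0.1,0,0,0]])

```text
t: 15.32
eef_pos: [0.4209, 0.1535, 0.0681]
eef_rot: [0.002, 0.24, 0.971, 0.001]
force: [0.8, -0.2, 0.6]
width: 0.601
```

```bash

python3 - <<'E'
from h import *
plan([.418,.1528,.0075],152.2)
r=cam('wrist')
for o in [(316.7,217)]: pass
c=cv2.cvtColor(r['color'],cv2.COLOR_RGB2BGR)
cv2.imwrite('pics/w16.png',c)
E
```

```text
t 15.32 pos [0.4209 0.1535 0.0681] yaw 152.19 tilt [ 4.9e-03  8.0e-04 -1.0e+00] q [ 0.23 -0.2   2.22 -0.    1.11 -0.86] w 0.601 F [ 0.8 -0.2  0.6] M [-0.01  0.01 -0.  ]
shift [ 0.01  -0.008  0.242] turn [ 0.004  0.005 -0.   ] rows 3
```

>>> servo_tool(moves=[[0.01,-0.009,0.05,0.004,0.005,0],[0.01,-0.009,0.1,0.004,0.005,0],[0.01,-0.009,0.15,0.004,0.005,0],[0.01,-0.009,0.2,0.004,0.005,0],[0.01,-0.009,0.24,0.004,0.005,0],[0.01,-0.009,0.24,0.004,0.005,0],[0.01,-0.009,0.24,0.004,0.005,0],[0.01,-0.009,0.24,0.004,0.005,0]])

```text
t: 16.03
eef_pos: [0.4182, 0.1528, 0.0081]
eef_rot: [0.0, 0.24, 0.971, 0.0]
force: [-0.1, -0.9, 0.1]
width: 0.598
```

```bash

python3 - <<'E'
from h import *
plan([.418,.1528,.0075],152.2)
r=cam('wrist','w17.png')
E
python3 zoom.py side s17.png 240 200 100 75 8
```

```text
t 16.03 pos [0.4182 0.1528 0.0081] yaw 152.21 tilt [ 6.e-04  0.e+00 -1.e+00] q [ 0.23 -0.1   2.26 -0.    0.99 -0.86] w 0.598 F [-0.1 -0.9  0.1] M [0.02 0.02 0.01]
shift [ 0.001 -0.     0.002] turn [0.    0.001 0.   ] rows 2
```

```bash

python3 - <<'E'
from h import *
r=last('wrist');w=world(r);s=sensors.observe()
q=s['eef_rot'];Rc=R.from_quat([q[1],q[2],q[3],q[0]])
def T(u,v): return (Rc.inv().apply(w[v,u]-s['eef_pos'])*1000).round(1), (w[v,u][2]*1000).round(1)
for u,v in[(262,244),(266,246),(269,248),(269,256),(269,270),(269,285),(374,248),(377,246),(380,246),(374,256),(374,270),(374,285),(318,293),(290,290),(345,290)]: print(u,v,*T(u,v))
E
```

```text
262 244 [ 11.7 -27.1 -24.3] 32.7
266 246 [ 11.2 -25.1 -25.4] 33.8
269 248 [ -0.8 -27.9  -2.9] 11.3
269 256 [ -6.  -28.2  -2.1] 10.5
269 270 [ -4.1 -25.3 -20.3] 28.7
269 285 [-31.2 -31.3   9.2] -0.8
374 248 [  3.8  26.9 -12.5] 20.9
377 246 [ 11.6  25.8 -26.2] 34.7
380 246 [ 11.5  27.2 -26.2] 34.6
374 256 [ -1.6  27.5 -10.6] 19.0
374 270 [ -4.   26.  -20.6] 29.1
374 285 [-24.3  29.9  -1.8] 10.3
318 293 [  1.6  -1.  -48.3] 56.8
290 290 [ -1.9 -13.  -40.9] 49.3
345 290 [ -0.9  10.3 -42.4] 50.8
```

>>> servo_tool(moves=[[0.003,-0.005,0.0,0,0,0],[0.003,-0.005,0.0,0,0,0],[0.003,-0.005,0.0,0,0,0]])

```text
t: 16.38
eef_pos: [0.4167, 0.1519, 0.0079]
eef_rot: [0.0, 0.24, 0.971, 0.0]
force: [0.5, -0.4, 0.7]
width: 0.602
```

>>> servo_tool(moves=[[0,0,0,0,0,0],[0,0,0,0,0,0],[0,0,0,0,0,0],[0,0,0,0,0,0],[0,0,0,0,0,0],[0,0,0,0,0,0]], gripper=1, squeeze=100)

```text
t: 16.88
eef_pos: [0.4166, 0.1519, 0.008]
eef_rot: [-0.0, 0.24, 0.971, -0.0]
force: [-2.9, -0.6, 6.1]
width: 0.333
```

```bash

python3 - <<'E'
from h import *
plan([.418,.1528,.0075],107)
E
```

```text
t 16.88 pos [0.4166 0.1519 0.008 ] yaw 152.21 tilt [-3.e-04 -1.e-04 -1.e+00] q [ 0.23 -0.11  2.26 -0.    0.99 -0.86] w 0.333 F [-2.9 -0.6  6.1] M [-0.07  0.42 -0.03]
shift [-0.003  0.006  0.002] turn [-0.    -0.     1.005] rows 8
```

>>> servo_tool(moves=[[0,0,0,0,0,0.1],[0,0,0,0,0,0.2],[0,0,0,0,0,0.3],[0,0,0,0,0,0.4],[0,0,0,0,0,0.4]])

```text
t: 17.3
eef_pos: [0.4172, 0.1526, 0.008]
eef_rot: [0.0, 0.39, 0.921, 0.001]
force: [-0.9, 2.2, 2.4]
width: 0.328
```

```bash

python3 - <<'E'
from h import *
plan([.418,.1528,.0075],107)
r=cam('wrist','w18.png')
E
python3 zoom.py side s18.png 220 200 100 75 8
```

```text
t 17.3 pos [0.4172 0.1526 0.008 ] yaw 134.13 tilt [ 0.0013  0.0014 -1.    ] q [ 0.23 -0.11  2.26  0.    0.99 -0.54] w 0.328 F [-0.9  2.2  2.4] M [ 0.58  0.07 -0.02]
shift [-0.002  0.003  0.002] turn [ 0.002 -0.001  0.603] rows 5
```

>>> servo_tool(moves=[[0,0,0,0,0,0.12],[0,0,0,0,0,0.24],[0,0,0,0,0,0.36],[0,0,0,0,0,0.48],[0,0,0,0,0,0.6],[0,0,0,0,0,0.72],[0,0,0,0,0,0.84],[0,0,0,0,0,0.96],[0,0,0,0,0,0.96]])

```text
t: 18.15
eef_pos: [0.4191, 0.1534, 0.0082]
eef_rot: [0.001, 0.701, 0.713, 0.004]
force: [7.5, 7.7, -4.2]
width: 0.326
```

```bash

python3 - <<'E'
from h import *
plan([.418,.1528,.0075],45)
r=cam('wrist','w19.png')
E
```

```text
t 18.15 pos [0.4191 0.1534 0.0082] yaw 90.91 tilt [ 0.0066  0.0035 -1.    ] q [ 0.23 -0.11  2.26  0.    0.98  0.21] w 0.326 F [ 7.5  7.7 -4.2] M [ 1.32 -1.14 -0.01]
shift [-0.002 -0.005  0.003] turn [ 0.006 -0.007  1.02 ] rows 8
```

>>> servo_tool(moves=[[0.002,0.002,0,0,0,0.12],[0.004,0.004,0,0,0,0.24],[0.004,0.004,0,0,0,0.36],[0.004,0.004,0,0,0,0.48],[0.004,0.004,0,0,0,0.6],[0.004,0.004,0,0,0,0.72],[0.004,0.004,0,0,0,0.84],[0.004,0.004,0,0,0,0.96],[0.004,0.004,0,0,0,0.96]])

```text
t: 18.95
eef_pos: [0.421, 0.1527, 0.0082]
eef_rot: [0.002, 0.914, 0.405, 0.004]
force: [10.9, 0.5, -5.9]
width: 0.332
```

```bash

python3 - <<'E'
from h import *
plan([.418,.1528,.0075],20)
r=cam('wrist','w20.png')
E
```

```text
t 18.95 pos [0.421  0.1527 0.0082] yaw 47.78 tilt [ 8.8e-03 -2.0e-04 -1.0e+00] q [ 0.23 -0.1   2.26 -0.    0.98  0.97] w 0.332 F [10.9  0.5 -5.9] M [ 0.09 -1.72 -0.01]
shift [-0.008 -0.009  0.003] turn [ 0.006 -0.009  0.617] rows 5
```

>>> servo_tool(moves=[[0,0.004,0,0,0,0.1],[0.004,0.004,0,0,0,0.2],[0.004,0.004,0,0,0,0.3],[0.004,0.004,0,0,0,0.4],[0.004,0.004,0,0,0,0.4]])

```text
t: 19.42
eef_pos: [0.4216, 0.1521, 0.0081]
eef_rot: [0.002, 0.966, 0.257, 0.003]
force: [8.3, -2.0, -2.1]
width: 0.329
```

```bash

python3 - <<'E'
from h import *
plan([.418,.1528,.0075],20)
E
```

```text
t 19.42 pos [0.4216 0.1521 0.0081] yaw 29.84 tilt [ 0.0064 -0.002  -1.    ] q [ 0.23 -0.1   2.25 -0.    0.98  1.28] w 0.329 F [ 8.3 -2.  -2.1] M [-0.41 -1.22 -0.02]
shift [-0.011 -0.01   0.002] turn [ 0.006 -0.006  0.219] rows 3
```

>>> servo_tool(moves=[[0,0,0,0,0,0.05],[0,0,0,0,0,0.1],[0,0,0,0,0,0.1]])

```text
t: 19.67
eef_pos: [0.4217, 0.1519, 0.0081]
eef_rot: [0.002, 0.975, 0.22, 0.003]
force: [8.0, -4.0, -3.5]
width: 0.331
```

```bash

python3 - <<'E'
from h import *
plan([.418,.1528,.0075],20)
r=cam('wrist','w21.png')
E
```

```text
t 19.67 pos [0.4217 0.1519 0.0081] yaw 25.44 tilt [ 0.0067 -0.0024 -1.    ] q [ 0.23 -0.1   2.25 -0.    0.98  1.36] w 0.331 F [ 8.  -4.  -3.5] M [-0.61 -1.28  0.16]
shift [-0.012 -0.01   0.002] turn [ 0.006 -0.007  0.121] rows 2
```

>>> servo_tool(moves=[[0,0,0,0,0,0.05],[0,0,0,0,0,0.1],[0,0,0,0,0,0.1]])

```text
t: 19.97
eef_pos: [0.4218, 0.1517, 0.0081]
eef_rot: [0.002, 0.983, 0.182, 0.003]
force: [8.4, -4.4, -2.9]
width: 0.326
```

```bash

python3 - <<'E'
from h import *
plan([.418,.1528,.0075],20)
E
```

```text
t 19.97 pos [0.4218 0.1517 0.0081] yaw 21.0 tilt [ 0.0068 -0.0031 -1.    ] q [ 0.23 -0.1   2.25 -0.01  0.98  1.44] w 0.326 F [ 8.4 -4.4 -2.9] M [-0.75 -1.35  0.31]
shift [-0.013 -0.01   0.002] turn [ 0.007 -0.007  0.022] rows 2
```

>>> servo_tool(moves=[[0,0,0,0,0,0.05],[0,0,0,0,0,0.1],[0,0,0,0,0,0.1]])

```text
t: 20.22
eef_pos: [0.4219, 0.1515, 0.0081]
eef_rot: [0.002, 0.99, 0.144, 0.003]
force: [9.0, -5.0, -1.9]
width: 0.329
```

```bash

python3 - <<'E'
from h import *
plan([.418,.1528,.0075],20)
r=cam('wrist','w22.png')
E
```

```text
t 20.22 pos [0.4219 0.1515 0.0081] yaw 16.54 tilt [ 0.007  -0.0037 -1.    ] q [ 0.23 -0.1   2.25 -0.01  0.98  1.51] w 0.329 F [ 9.  -5.  -1.9] M [-0.85 -1.39  0.45]
shift [-0.013 -0.01   0.002] turn [ 0.007 -0.007 -0.077] rows 2
```

```bash

python3 - <<'E'
from h import *
r=last('wrist')
c=cv2.cvtColor(r['color'],cv2.COLOR_RGB2BGR)
cv2.imwrite('pics/w22a.png',cv2.convertScaleAbs(cv2.resize(c[150:330,230:410],None,fx=4,fy=3.3,interpolation=cv2.INTER_CUBIC),alpha=1.4))
E
python3 zoom.py side s22.png 240 200 100 75 8
```

>>> servo_tool(moves=[[0,0,0,0,0,0],[0,0,0,0,0,0],[0,0,0,0,0,0],[0,0,0,0,0,0],[0,0,-0.1,0,0,0],[0,0,-0.2,0,0,0],[0,0,-0.35,0,0,0],[0,0,-0.5,0,0,0],[0,0,-0.5,0,0,0],[0,0,-0.5,0,0,0]], gripper=-0.1)

```text
t: 21.15
eef_pos: [0.4208, 0.1535, 0.1355]
eef_rot: [-0.0, 0.99, 0.142, 0.003]
force: [-0.5, -0.3, -1.0]
width: 0.551
```

```bash

python3 - <<'E'
from h import *
plan([.41,.27,.13],60)
r=cam('wrist','w23.png')
c=cv2.cvtColor(r['color'],cv2.COLOR_RGB2BGR)
cv2.imwrite('pics/w23a.png',cv2.convertScaleAbs(cv2.resize(c[150:330,230:410],None,fx=4,fy=3.3,interpolation=cv2.INTER_CUBIC),alpha=1.4))
E
```

```text
t 21.15 pos [0.4208 0.1535 0.1355] yaw 16.35 tilt [ 0.0058  0.0012 -1.    ] q [ 0.23 -0.29  2.17 -0.    1.25  1.52] w 0.551 F [-0.5 -0.3 -1. ] M [-0.02 -0.05 -0.04]
shift [ 0.09  -0.459  0.022] turn [ 0.003 -0.007 -0.97 ] rows 8
```

```bash
python3 - <<'E'
from h import *
r=last('wrist')
c=cv2.cvtColor(r['color'],cv2.COLOR_RGB2BGR)
cv2.imwrite('pics/w23b.png',cv2.convertScaleAbs(cv2.resize(c[160:230,280:370],None,fx=8,fy=8,interpolation=cv2.INTER_CUBIC),alpha=1.5))
a=cv2.resize(c[120:230,130:310],None,fx=4,fy=4,interpolation=cv2.INTER_CUBIC);cv2.imwrite('pics/w23c.png',a)
E
python3 - <<'E'
from h import *
r=last('wrist')
g=lambda a,b,z:onplane(r,280+(a+.5)/8-.5,160+(b+.5)/8-.5,z)[:2]
P=np.array([g(*p,.05) for p in[(355,158),(505,238),(505,402),(358,480),(220,402),(208,240)]])
c=P.mean(0);print(c.round(4))
for p in P: print(p.round(4),np.linalg.norm(p-c).round(4),np.degrees(np.arctan2(*(p-c)[::-1])).round(1), (np.degrees(np.arctan2(*(p-c)[::-1]))%60).round(1))
a=[g(*p,.0245) for p in[(230,165),(350,102)]];b=[g(*p,.0245) for p in[(355,102),(490,170)]]
for e in(a,b): d=e[1]-e[0]; print('edge',np.degrees(np.arctan2(d[1],d[0]))%60)
a=[g(*p,.05) for p in[(208,240),(355,158)]];b=[g(*p,.05) for p in[(355,158),(505,238)]]
for e in(a,b): d=e[1]-e[0]; print('jam edge',np.degrees(np.arctan2(d[1],d[0]))%60)
k=lambda a,b,z:onplane(r,130+(a+.5)/4-.5,120+(b+.5)/4-.5,z)[:2]
for p,q in[((40,155),(490,262)),((60,80),(520,180))]:
  d=k(*p,.026)-k(*q,.026);print('handle',np.degrees(np.arctan2(d[1],d[0])))
d=k(325,240,.012)-k(620,298,.012);print('lug',np.degrees(np.arctan2(d[1],d[0])))
d=k(340,52,.012)-k(660,118,.012);print('lug',np.degrees(np.arctan2(d[1],d[0])))
E
```

```text
[0.4195 0.1516]
[0.4356 0.1567] 0.0169 17.6 17.6
[0.432  0.1401] 0.017 -42.9 17.1
[0.4155 0.1349] 0.0172 -103.6 16.4
[0.4031 0.1469] 0.017 -163.8 16.2
[0.4073 0.1627] 0.0165 137.6 17.6
[0.4235 0.1685] 0.0173 76.8 16.8
edge 14.46281493617559
edge 19.1073402406016
jam edge 16.10219950432466
jam edge 17.60074863551297
handle 92.27246742754122
handle 93.70438150068587
lug 94.62535399959845
lug 94.57826192343326
```

```bash

python3 - <<'E'
from h import *
r=last('wrist')
for o in blue_handle(r,.027):
    if abs(o[1][1]-.27)<.05 and abs(o[1][0]-.41)<.05: print(*o)
plan([.412,.273,.13],93.5)
E
```

```text
[ 138  139  122   46 2530] [0.41583067 0.26003307] ((0.4157288670539856, 0.2613069415092468), (0.019143158569931984, 0.10345547646284103), 2.5593955516815186) 92.43377334172105 [0.41797308 0.20962689] [0.41357962 0.31299536]
t 21.2 pos [0.4192 0.1531 0.1331] yaw 16.34 tilt [ 1.3e-03  1.0e-04 -1.0e+00] q [ 0.23 -0.28  2.17 -0.    1.25  1.52] w 0.551 F [ 0.1 -0.9 -0.5] M [-0.03  0.01 -0.03]
shift [ 0.107 -0.468  0.013] turn [ 1.000e-03 -1.000e-03 -1.715e+00] rows 12
```

>>> servo_tool(moves=[[0.06,-0.24,0,0,0,-0.9],[0.06,-0.24,0,0,0,-0.9],[0.06,-0.24,0,0,0,-0.9],[0.06,-0.24,0,0,0,-0.9],[0.06,-0.24,0,0,0,-0.9],[0.06,-0.24,0,0,0,-0.9],[0.06,-0.24,0,0,0,-0.9],[0.06,-0.24,0,0,0,-0.9]], gripper=0)

```text
t: 21.87
eef_pos: [0.4152, 0.2144, 0.1305]
eef_rot: [-0.0, 0.88, 0.475, -0.002]
force: [-0.2, 0.4, 0.3]
width: 0.505
```

```bash

python3 - <<'E'
from h import *
plan([.4155,.27,.11],92.5)
E
```

```text
t 21.87 pos [0.4152 0.2144 0.1305] yaw 56.7 tilt [-0.0037 -0.0015 -1.    ] q [ 0.36 -0.22  2.13 -0.    1.24  0.94] w 0.505 F [-0.2  0.4  0.3] M [-0.04 -0.03  0.  ]
shift [ 0.187 -0.121  0.081] turn [-0.004  0.003 -0.795] rows 6
```

>>> servo_tool(moves=[[0.187,-0.121,0.08,-0.004,0.003,-0.795],[0.187,-0.121,0.08,-0.004,0.003,-0.795],[0.187,-0.121,0.08,-0.004,0.003,-0.795],[0.187,-0.121,0.08,-0.004,0.003,-0.795],[0.187,-0.121,0.08,-0.004,0.003,-0.795],[0.187,-0.121,0.08,-0.004,0.003,-0.795],[0.187,-0.121,0.08,-0.004,0.003,-0.795],[0.187,-0.121,0.08,-0.004,0.003,-0.795],[0.187,-0.121,0.08,-0.004,0.003,-0.795]])

```text
t: 22.62
eef_pos: [0.4166, 0.2703, 0.1123]
eef_rot: [0.001, 0.692, 0.722, 0.001]
force: [0.0, 0.1, 0.4]
width: 0.5
```

```bash

python3 - <<'E'
from h import *
r=cam('wrist','w24.png')
for o in blue_handle(r,.028):
    if abs(o[1][1]-.27)<.05 and abs(o[1][0]-.41)<.05: print(*o)
plan([.4155,.27,-.0025],92.5)
E
```

```text
[ 306  143   23  121 2367] [0.41345754 0.26384196] ((0.41352522373199463, 0.2634665369987488), (0.017402170225977898, 0.1019468680024147), 2.723311424255371) 93.06968316653298 [0.41620912 0.21253274] [0.41074635 0.31439811]
t 22.67 pos [0.4167 0.2703 0.1124] yaw 92.48 tilt [ 0.0032  0.0011 -1.    ] q [ 0.47 -0.14  2.09 -0.    1.19  0.42] w 0.498 F [ 0.7  0.5 -0.4] M [ 0.   -0.01  0.02]
shift [-0.002 -0.006  0.459] turn [ 0.004 -0.001 -0.   ] rows 4
```

>>> servo_tool(moves=[[0,-0.01,0.15,0.004,-0.001,-0.005],[0,-0.01,0.3,0.004,-0.001,-0.005],[0,-0.01,0.4,0.004,-0.001,-0.005],[0,-0.01,0.455,0.004,-0.001,-0.005],[0,-0.01,0.455,0.004,-0.001,-0.005],[0,-0.01,0.455,0.004,-0.001,-0.005]])

```text
t: 23.17
eef_pos: [0.4142, 0.2702, -0.0017]
eef_rot: [-0.0, 0.69, 0.724, -0.001]
force: [0.1, -0.4, 0.9]
width: 0.5
```

```bash

python3 - <<'E'
from h import *
r=cam('wrist','w25.png')
plan([.414,.27,-.0025],92.8)
E
```

```text
t 23.22 pos [ 4.153e-01  2.708e-01 -4.000e-04] yaw 92.78 tilt [ 1.3e-03  8.0e-04 -1.0e+00] q [0.47 0.03 2.15 0.   0.97 0.42] w 0.5 F [ 0.1 -0.4  0.3] M [0.04 0.02 0.03]
shift [-0.003 -0.005  0.008] turn [ 0.002 -0.001 -0.001] rows 2
```

Handle is centred between the pads (columns 300–340, pads at 275/368). Close and pull off.

>>> servo_tool(moves=[[0,0,0.004,0,0,0],[0,0,0.004,0,0,0],[0,0,0.004,0,0,0],[0,0,0.004,0,0,0],[0,0,0.004,0,0,0],[0,0,0.004,0,0,0]], gripper=1, squeeze=80)

```text
t: 23.72
eef_pos: [0.4136, 0.271, -0.0004]
eef_rot: [-0.001, 0.69, 0.724, -0.001]
force: [-8.3, -0.1, 11.2]
width: 0.183
```

>>> servo_tool(moves=[[0.02,0,0,0,0,0],[0.04,0,0,0,0,0],[0.06,0,0,0,0,0],[0.06,0,0,0,0,0]])

```text
t: 24.05
eef_pos: [0.413, 0.2824, -0.0012]
eef_rot: [0.001, 0.689, 0.725, -0.004]
force: [-5.2, -13.1, 10.8]
width: 0.185
```

```bash

python3 - <<'E'
from h import *
plan([.414,.27,-.0025],92.8)
E
python3 zoom.py top t26.png 195 185 100 75 8;python3 zoom.py side s26.png 240 225 90 65 8
```

```text
t 24.05 pos [ 0.413   0.2824 -0.0012] yaw 92.86 tilt [-0.0032 -0.0071 -1.    ] q [ 0.5   0.04  2.13 -0.01  0.97  0.45] w 0.185 F [ -5.2 -13.1  10.8] M [-2.57  0.85 -0.15]
shift [-0.05   0.002  0.005] turn [-0.005  0.009  0.001] rows 2
```

>>> servo_tool(moves=[[0.02,-0.002,-0.002,0,0,-0.01],[0.04,-0.002,-0.003,0,0,-0.02],[0.06,-0.003,-0.003,0,0,-0.02],[0.08,-0.003,-0.003,0,0,-0.02],[0.1,-0.003,-0.003,0,0,-0.02],[0.12,-0.003,-0.003,0,0,-0.02],[0.12,-0.003,-0.003,0,0,-0.02]])

```text
t: 24.73
eef_pos: [0.4115, 0.3164, -0.0009]
eef_rot: [-0.0, 0.684, 0.73, 0.0]
force: [-2.8, -0.0, 2.0]
width: 0.181
```

```bash

python3 - <<'E'
from h import *
plan([.414,.27,-.0025],92.8)
E
python3 zoom.py top t27.png 195 185 100 75 8;python3 zoom.py side s27.png 240 225 90 65 8
```

```text
t 24.73 pos [ 0.4115  0.3164 -0.0009] yaw 93.7 tilt [-1.0e-04  1.3e-03 -1.0e+00] q [0.55 0.08 2.1  0.   0.97 0.49] w 0.181 F [-2.8 -0.   2. ] M [-0.11  0.62 -0.25]
shift [-0.186 -0.002  0.006] turn [ 0.    -0.002  0.02 ] rows 3
```

>>> servo_tool(moves=[[0,0,-0.05,0,0,0],[0,0,-0.15,0,0,0],[0,0,-0.24,0,0,0],[0.1,0,-0.24,0,0,-0.2],[0.29,-0.05,-0.24,0,0,-0.9],[0.29,-0.05,-0.24,0,0,-0.9],[0.29,-0.05,-0.24,0,0,-0.9],[0.29,-0.05,-0.24,0,0,-0.9],[0.29,-0.05,-0.24,0,0,-0.9],[0.29,-0.05,-0.24,0,0,-0.9],[0.29,-0.05,-0.24,0,0,-0.9],[0.29,-0.05,-0.24,0,0,-0.9]])

```text
t: 25.83
eef_pos: [0.3948, 0.3869, 0.0589]
eef_rot: [0.0, 0.39, 0.921, 0.001]
force: [-0.9, 0.7, -1.6]
width: 0.186
```

```bash

python3 - <<'E'
from h import *
plan([.393,.389,.05],181)
E
```

```text
t 25.83 pos [0.3948 0.3869 0.0589] yaw 134.11 tilt [ 1.2e-03  8.0e-04 -1.0e+00] q [ 0.68  0.06  2.   -0.    1.09 -0.09] w 0.186 F [-0.9  0.7 -1.6] M [0.08 0.1  0.  ]
shift [0.011 0.    0.036] turn [ 2.000e-03  1.000e-03 -1.042e+00] rows 8
```

>>> servo_tool(moves=[[0.01,0,0.04,0,0,-1],[0.01,0,0.04,0,0,-1],[0.01,0,0.04,0,0,-1],[0.01,0,0.04,0,0,-1],[0.01,0,0.04,0,0,-1],[0.01,0,0.04,0,0,-1],[0.01,0,0.04,0,0,-1],[0.01,0,0.04,0,0,-1],[0.01,0,0.04,0,0,-1]])

```text
t: 26.58
eef_pos: [0.3929, 0.3886, 0.0487]
eef_rot: [0.0, 0.008, 1.0, 0.0]
force: [0.1, -0.3, -1.9]
width: 0.18
```

```bash

python3 - <<'E'
from h import *
plan([.3935,.389,-.0105],181)
r=cam('wrist','w28.png')
for o in blue_handle(r,.079):
    if abs(o[1][1]-.39)<.05 and abs(o[1][0]-.4)<.05: print(*o)
E
python3 zoom.py top t28.png 165 175 130 95 6
```

```text
t 26.58 pos [0.3929 0.3886 0.0487] yaw 179.09 tilt [ 5.e-04  4.e-04 -1.e+00] q [ 0.68  0.07  2.   -0.    1.07 -0.87] w 0.18 F [ 0.1 -0.3 -1.9] M [-0.06  0.07 -0.01]
shift [-0.002  0.001  0.237] turn [ 0.001  0.001 -0.042] rows 3
[ 301  172   41  185 6284] [0.390918   0.38937998] ((0.39346930384635925, 0.38939398527145386), (0.01733681932091713, 0.09380403906106949), 88.99442291259766) 179.02665185972236 [0.44036333 0.38853991] [0.34657469 0.39013336]
```

>>> servo_tool(moves=[[-0.006,0,0.08,0,0,-0.04],[-0.006,0,0.15,0,0,-0.04],[-0.006,0,0.2,0,0,-0.04],[-0.006,0,0.23,0,0,-0.04],[-0.006,0,0.237,0,0,-0.04],[-0.006,0,0.237,0,0,-0.04],[-0.006,0,0.237,0,0,-0.04]])

```text
t: 27.27
eef_pos: [0.3946, 0.3891, -0.0093]
eef_rot: [0.0, -0.008, 1.0, 0.0]
force: [-3.6, -3.0, 6.6]
width: 0.187
```

>>> servo_tool(moves=[[0,0,0,0,0,0],[0,0,0,0,0,0],[0,0,0,0,0,0],[0,0,0,0,0,0],[0,0,-0.1,0,0,0],[0,0,-0.3,0,0,0],[0,0,-0.6,0,0,0],[0,0,-0.9,0,0,0],[0,0,-0.9,0,0,0],[0,0,-0.9,0,0,0],[0,0,-0.9,0,0,0]], gripper=0)

```text
t: 28.18
eef_pos: [0.3977, 0.3915, 0.2243]
eef_rot: [0.006, -0.009, 1.0, 0.005]
force: [0.6, 0.8, 0.5]
width: 0.499
```

```bash

python3 - <<'E'
from h import *
r=cam('wrist','w29.png')
for o in blue_handle(r,.019):
    if abs(o[1][1]-.39)<.05 and abs(o[1][0]-.4)<.05: print(*o)
plan([.43,.17,.35],150)
w=world(r)
for u,v in[(316,160),(316,190),(316,220),(305,250)]: print(w[v,u].round(4))
E
python3 zoom.py top t29.png 165 175 130 95 6
```

```text
[ 310  124   16   87 1201] [0.40255067 0.39008194] ((0.402333527803421, 0.38968798518180847), (0.10229989886283875, 0.017746008932590485), 1.142849326133728) -179.2098372629035 [0.45343259 0.3907837 ] [0.3511926  0.38937362]
t 28.23 pos [0.3965 0.3905 0.2203] yaw -178.99 tilt [ 0.0086  0.007  -0.9999] q [ 0.68 -0.09  1.86  0.    1.36 -0.91] w 0.5 F [-0.7  0.9 -0.9] M [-0.05 -0.   -0.01]
shift [-0.123 -0.881 -0.524] turn [0.012 0.008 0.689] rows 8
[0.3924 0.3879 0.0167]
[0.4282 0.3883 0.0187]
[0.4698 0.3888 0.0108]
[0.5113 0.375  0.0116]
```

>>> servo_tool(moves=[[-0.13,-0.9,-0.06,0.012,0.008,0],[-0.13,-0.9,-0.06,0.012,0.008,0],[-0.13,-0.9,-0.06,0.012,0.008,0],[-0.13,-0.9,-0.06,0.012,0.008,0],[-0.13,-0.9,-0.06,0.012,0.008,0],[-0.13,-0.9,-0.06,0.012,0.008,0],[-0.13,-0.9,-0.06,0.012,0.008,0],[-0.13,-0.9,-0.06,0.012,0.008,0],[-0.13,-0.9,-0.06,0.012,0.008,0]])

```text
t: 29.03
eef_pos: [0.4299, 0.1645, 0.2275]
eef_rot: [-0.004, -0.009, 1.0, -0.005]
force: [-0.0, 0.5, -0.6]
width: 0.498
```

```bash

python3 - <<'E'
from h import *
r=cam('wrist','w30.png')
plan([.42,.15,.44],150)
c=cv2.cvtColor(r['color'],cv2.COLOR_RGB2BGR)
cv2.imwrite('pics/w30a.png',cv2.resize(c[90:250,240:420],None,fx=4,fy=3.7,interpolation=cv2.INTER_CUBIC))
E
```

```text
t 29.08 pos [0.43   0.1649 0.2278] yaw -178.93 tilt [-0.0083 -0.0094 -0.9999] q [ 0.25 -0.31  2.03 -0.01  1.43 -1.33] w 0.497 F [0.6 1.5 0. ] M [0.04 0.   0.04]
shift [ 0.048 -0.067 -0.848] turn [-0.014 -0.007  0.69 ] rows 7
```

```bash

python3 - <<'E'
from h import *
r=last('wrist')
k=lambda a,b,z:onplane(r,240+(a+.5)/4-.5,90+(b+.5)/3.7-.5,z)[:2]
st=k(282,274,.058);print('stud',st)
ang=lambda p,c:np.degrees(np.arctan2(*(p-c)[::-1]))
S=np.array([.4188,.1527])
for s in(st,S):
  print('lugmark',ang(k(282,167,.012),s),ang(k(284,193,.012),s),'nutmark',ang(k(293,208,.0245),s),ang(k(296,213,.0245),s),np.linalg.norm(k(293,208,.0245)-s),'dot',ang(k(317,295,.05),s))
P=np.array([k(*p,.05) for p in[(220,270),(258,212),(327,220),(346,270),(315,325),(252,320)]])
c=P.mean(0);print(c,[(ang(p,c)%60).round(1) for p in P])
print('deck far',k(240,560,.012),k(386,553,.012),'near',k(222,383,.012),k(378,370,.012))
print('lug',k(177,163,.012),k(390,152,.012),k(650,185,.012),k(650,318,.012))
r=dict(cv=0)
E
python3 - <<'E'
import sys; sys.path.insert(0,'.')
E
```

```text
stud [0.41765338 0.15158145]
lugmark -175.13383119152724 -174.9638652917465 nutmark 173.75103446211972 169.24242994699864 0.014427896685794023 dot 50.621850830306826
lugmark -172.9634874105791 -171.86467229917935 nutmark 178.32877822079797 174.60954811839446 0.015495376895717219 dot 51.611121805025356
[0.41793201 0.15238583] [np.float64(31.1), np.float64(24.6), np.float64(23.9), np.float64(31.0), np.float64(26.1), np.float64(28.5)]
deck far [0.52681829 0.13678225] [0.52321154 0.18354975] near [0.46308334 0.13144602] [0.45770656 0.17916599]
lug [0.39143284 0.11884967] [0.38696644 0.18067365] [0.3958634  0.25670995] [0.43863297 0.2604936 ]
```

```bash
python3 - <<'E'
from h import *
r=last('wrist')
c=cv2.cvtColor(r['color'],cv2.COLOR_RGB2BGR)
cv2.imwrite('pics/w30b.png',cv2.resize(c[128:188,280:345],None,fx=10,fy=10,interpolation=cv2.INTER_CUBIC))
E
python3 - <<'E'
from h import *
r=last('wrist')
k=lambda a,b,z:onplane(r,280+(a+.5)/10-.5,128+(b+.5)/10-.5,z)[:2]
P=np.array([k(*p,.05) for p in[(150,352),(235,213),(402,228),(465,352),(380,498),(228,488)]])
c=P.mean(0);ang=lambda p,c:np.degrees(np.arctan2(*(p-c)[::-1]));print(c,[(ang(p,c)%60).round(1) for p in P], [np.linalg.norm(p-c).round(4) for p in P])
d=k(392,418,.05);print('dot',ang(d,c),np.linalg.norm(d-c))
for z in(.0245,):
  m=k(337,180,z);print('nutmark',ang(m,c),np.linalg.norm(m-c))
  e=[k(*p,z) for p in[(255,178),(415,198)]];v=e[1]-e[0];print('lower edge',ang(v,0*v)%60)
print('lugmark',ang(k(304,65,.012),c),ang(k(313,150,.012),c))
v=k(304,65,.012)-k(313,150,.012);print('lugmark line',ang(v,0*v))
E
```

```text
[0.41857411 0.1516869 ] [np.float64(29.5), np.float64(27.9), np.float64(25.2), np.float64(32.6), np.float64(26.6), np.float64(29.0)] [np.float64(0.0172), np.float64(0.0172), np.float64(0.017), np.float64(0.0166), np.float64(0.0172), np.float64(0.0171)]
dot 53.575374316741396 0.01105840851446007
nutmark 173.10436325182698 0.015724809004217015
lower edge 23.916233409752678
lugmark -174.7876642641009 -175.5135937901631
lugmark line -173.497405009844
```

```bash

python3 - <<'E'
from h import *
plan([.43,.13,.44],140)
E
```

```text
t 29.08 pos [0.43   0.1649 0.2278] yaw -178.93 tilt [-0.0083 -0.0094 -0.9999] q [ 0.25 -0.31  2.03 -0.01  1.43 -1.33] w 0.497 F [0.6 1.5 0. ] M [0.04 0.   0.04]
shift [ 0.01  -0.147 -0.847] turn [-0.015 -0.006  0.913] rows 7
```

>>> servo_tool(moves=[[0.01,0,-0.85,-0.01,-0.005,0.3],[0.01,0,-0.85,-0.01,-0.005,0.5],[0.01,0,-0.85,-0.01,-0.005,0.9],[0.01,0,-0.85,-0.01,-0.005,0.9],[0.01,-0.14,-0.85,-0.01,-0.005,0.9],[0.01,-0.14,-0.85,-0.01,-0.005,0.9],[0.01,-0.14,-0.85,-0.01,-0.005,0.9],[0.01,-0.14,-0.85,-0.01,-0.005,0.9]])

```text
t: 29.75
eef_pos: [0.4302, 0.1321, 0.4418]
eef_rot: [0.001, 0.336, 0.942, -0.001]
force: [0.5, 0.2, -0.8]
width: 0.5
```

```bash

python3 - <<'E'
from h import *
plan([.43,-.1,.44],100)
E
```

```text
t 29.75 pos [0.4302 0.1321 0.4418] yaw 140.7 tilt [ 6.0e-04 -2.6e-03 -1.0e+00] q [ 0.18 -0.36  1.72 -0.    1.78 -0.71] w 0.5 F [ 0.5  0.2 -0.8] M [-0.02 -0.01 -0.02]
shift [-0.588 -0.719  0.01 ] turn [-0.001  0.003  0.904] rows 7
```

>>> servo_tool(moves=[[-0.59,-0.72,0,0,0.003,0.9],[-0.59,-0.72,0,0,0.003,0.9],[-0.59,-0.72,0,0,0.003,0.9],[-0.59,-0.72,0,0,0.003,0.9],[-0.59,-0.72,0,0,0.003,0.9],[-0.59,-0.72,0,0,0.003,0.9],[-0.59,-0.72,0,0,0.003,0.9],[-0.59,-0.72,0,0,0.003,0.9]])

```text
t: 30.42
eef_pos: [0.4293, -0.1015, 0.4394]
eef_rot: [-0.003, 0.642, 0.766, -0.001]
force: [0.1, 0.7, 0.3]
width: 0.495
```

```bash

python3 - <<'E'
from h import *
plan([.43,-.34,.42],90)
E
```

```text
t 30.42 pos [ 0.4293 -0.1015  0.4394] yaw 100.07 tilt [-0.0061  0.0014 -1.    ] q [-0.35 -0.38  1.74 -0.    1.79 -0.53] w 0.495 F [0.1 0.7 0.3] M [ 0.07 -0.01 -0.02]
shift [-0.94  -0.164  0.076] turn [-0.008 -0.002  0.224] rows 7
```

>>> servo_tool(moves=[[-0.95,-0.16,0.07,-0.005,0,0.22],[-0.95,-0.16,0.07,-0.005,0,0.22],[-0.95,-0.16,0.07,-0.005,0,0.22],[-0.95,-0.16,0.07,-0.005,0,0.22],[-0.95,-0.16,0.07,-0.005,0,0.22],[-0.95,-0.16,0.07,-0.005,0,0.22],[-0.95,-0.16,0.07,-0.005,0,0.22],[-0.95,-0.16,0.07,-0.005,0,0.22],[-0.95,-0.16,0.07,-0.005,0,0.22]], gripper=-0.55)

```text
t: 31.17
eef_pos: [0.4322, -0.3407, 0.4243]
eef_rot: [0.0, 0.705, 0.709, 0.001]
force: [0.2, -0.3, 0.1]
width: 0.771
```

```bash

python3 - <<'E'
from h import *
r=cam('wrist','w31.png')
plan([.43,-.40,.28],90)
E
python3 zoom.py top t31.png 380 135 100 130 5
```

```text
t 31.22 pos [ 0.4322 -0.3405  0.4251] yaw 90.32 tilt [ 2.7e-03  2.0e-04 -1.0e+00] q [-0.77 -0.15  1.57  0.    1.71 -0.77] w 0.775 F [-0.4 -0.3 -0. ] M [ 0.01 -0.01  0.02]
shift [-0.238 -0.012  0.58 ] turn [ 0.003 -0.     0.007] rows 5
```

>>> servo_tool(moves=[[-0.2,0,0.3,0,0,1],[-0.2,0,0.3,0,0,1],[-0.2,0,0.3,0,0,1],[-0.2,0,0.3,0,0,1],[-0.2,0,0.3,0,0,1],[-0.2,0,0.3,0,0,1],[-0.2,0,0.3,0,0,1]])

```text
t: 31.85
eef_pos: [0.4324, -0.3909, 0.3512]
eef_rot: [0.001, 0.924, 0.383, 0.002]
force: [0.5, -0.4, 0.2]
width: 0.779
```

>>> servo_tool(moves=[[0,0,0,0,0,1],[0,0,0,0,0,1],[0,0,0,0,0,1],[0,0,0,0,0,1],[0,0,0,0,0,1],[0,0,0,0,0,1],[0,0,0,0,0,1]])

```text
t: 32.43
eef_pos: [0.4324, -0.3908, 0.3515]
eef_rot: [0.001, 1.0, 0.0, 0.002]
force: [0.1, -0.1, 0.1]
width: 0.776
```

>>> servo_tool(moves=[[0,0,0,0,0,1],[0,0,0,0,0,1],[0,0,0,0,0,1],[0,0,0,0,0,1],[0,0,0,0,0,1],[0,0,0,0,0,1],[0,0,0,0,0,1]])

```text
t: 33.02
eef_pos: [0.4324, -0.3908, 0.3514]
eef_rot: [0.0, 0.924, -0.383, 0.002]
force: [0.5, 0.5, -0.6]
width: 0.771
```

```bash

python3 - <<'E'
from h import *
plan([.42,-.30,.30],-91)
E
```

```text
t 33.02 pos [ 0.4324 -0.3908  0.3514] yaw -44.99 tilt [ 0.0041 -0.0017 -1.    ] q [-0.83 -0.08  1.63  0.    1.59  1.53] w 0.771 F [ 0.5  0.5 -0.6] M [-0.04  0.01 -0.02]
shift [-0.293 -0.222  0.205] turn [-0.004 -0.004  1.022] rows 8
```

>>> servo_tool(moves=[[-0.2,-0.15,0.2,0,-0.004,1],[-0.2,-0.15,0.2,0,-0.004,1],[-0.2,-0.15,0.2,0,-0.004,1],[-0.2,-0.15,0.2,0,-0.004,1],[-0.2,-0.15,0.2,0,-0.004,1],[-0.2,-0.15,0.2,0,-0.004,1],[-0.2,-0.15,0.2,0,-0.004,1],[-0.2,-0.15,0.2,0,-0.004,1],[-0.2,-0.15,0.2,0,-0.004,1]])

```text
t: 33.77
eef_pos: [0.4233, -0.3295, 0.3011]
eef_rot: [-0.001, 0.709, -0.705, 0.001]
force: [-0.2, -0.4, -1.0]
width: 0.774
```

```bash

python3 - <<'E'
from h import *
plan([.40,-.334,.15],-92)
r=cam('wrist','w32.png')
E
```

```text
t 33.77 pos [ 0.4233 -0.3295  0.3011] yaw -89.7 tilt [ 0.0028  0.0013 -1.    ] q [-0.76 -0.17  1.79  0.    1.52  2.37] w 0.774 F [-0.2 -0.4 -1. ] M [-0.02 -0.03  0.01]
shift [0.018 0.095 0.604] turn [-0.003  0.002  0.051] rows 5
```

```bash
cat >> h.py <<'E'
def patches(r,col,z=.032,roi=None,mina=8):
    hsv=cv2.cvtColor(r['color'],cv2.COLOR_RGB2HSV)
    lo,hi={'green':((50,90,40),(85,255,255)),'yellow':((24,120,90),(35,255,255))}[col]
    m=cv2.inRange(hsv,lo,hi)
    if roi: mm=np.zeros_like(m);mm[roi[1]:roi[3],roi[0]:roi[2]]=255;m&=mm
    n,l,st,c=cv2.connectedComponentsWithStats(m)
    return np.array([onplane(r,*c[i],z)[:2] for i in range(1,n) if st[i,4]>=mina]),[ (st[i,4],c[i].round(1)) for i in range(1,n) if st[i,4]>=mina]
def boxpose(P):
    """4 recess centres -> centre, yaw of own x (49 mm apart along own y, 31 along x)"""
    c=P.mean(0); rect=cv2.minAreaRect(P.astype(np.float32)); b=cv2.boxPoints(rect)
    e1,e2=b[1]-b[0],b[2]-b[1]
    if np.linalg.norm(e1)>np.linalg.norm(e2): e1,e2=e2,e1
    return c.round(4),np.degrees(np.arctan2(e1[1],e1[0]))%180,np.linalg.norm(e1).round(4),np.linalg.norm(e2).round(4)
E
python3 - <<'E'
from h import *
r=last('wrist')
for col,roi in(('green',(200,100,280,185)),('yellow',(240,10,300,90))):
    P,i=patches(r,col,roi=roi);print(col,i,P.round(4).tolist())
    if len(P)==4: print(boxpose(P))
c=cv2.cvtColor(r['color'],cv2.COLOR_RGB2BGR)
cv2.imwrite('pics/w32a.png',cv2.resize(c[115:190,305:370],None,fx=8,fy=8,interpolation=cv2.INTER_CUBIC))
w=world(r);print([w[v,u].round(3).tolist() for u,v in[(338,150),(271,50),(240,145)]])
E
```

```text
green [(np.int32(84), array([228.6, 124.3])), (np.int32(83), array([251.8, 129.6])), (np.int32(70), array([223.5, 160.1])), (np.int32(67), array([246. , 165.2]))] [[0.5463, -0.3719], [0.5162, -0.3653], [0.5573, -0.3243], [0.5271, -0.3174]]
(array([ 0.5367, -0.3447]), np.float32(167.20259), np.float32(0.031), np.float32(0.0491))
yellow [(np.int32(115), array([256.5,  27.6])), (np.int32(100), array([282.5,  28.5])), (np.int32(101), array([258.5,  71.4])), (np.int32(96), array([283.4,  71.7]))] [[0.5032, -0.4865], [0.4718, -0.4857], [0.5035, -0.437], [0.4722, -0.4369]]
(array([ 0.4877, -0.4615]), np.float32(179.6626), np.float32(0.0315), np.float32(0.0495))
[[0.402, -0.339, 0.036], [0.486, -0.461, 0.035], [0.532, -0.345, 0.036]]
```

```bash

python3 - <<'E'
from h import *
r=last('wrist')
P=np.array([onplane(r,305+(a+.5)/8-.5,115+(b+.5)/8-.5,.032)[:2] for a,b in[(191,137),(376,162),(146,423),(327,447)]])
print(P,boxpose(P))
E
```

```text
[[ 0.41480649 -0.36293707]
 [ 0.38404585 -0.35898629]
 [ 0.42200124 -0.3147436 ]
 [ 0.39091492 -0.31069889]] (array([ 0.4029, -0.3368]), np.float32(171.90375), np.float32(0.0313), np.float32(0.0491))
```

```bash

python3 - <<'E'
from h import *
plan([.4029,-.3368,.10],-98.1)
E
```

```text
t 33.82 pos [ 0.4232 -0.3298  0.301 ] yaw -89.72 tilt [ 0.0026  0.0014 -1.    ] q [-0.76 -0.17  1.79  0.    1.52  2.37] w 0.779 F [ 0.5 -0.1 -0.4] M [-0.04 -0.03  0.11]
shift [0.029 0.083 0.804] turn [-0.003  0.002  0.186] rows 6
```

>>> servo_tool(moves=[[0.029,0.083,0.8,-0.003,0.002,0.186],[0.029,0.083,0.8,-0.003,0.002,0.186],[0.029,0.083,0.8,-0.003,0.002,0.186],[0.029,0.083,0.8,-0.003,0.002,0.186],[0.029,0.083,0.8,-0.003,0.002,0.186],[0.029,0.083,0.8,-0.003,0.002,0.186],[0.029,0.083,0.8,-0.003,0.002,0.186],[0.029,0.083,0.8,-0.003,0.002,0.186],[0.029,0.083,0.8,-0.003,0.002,0.186]])

```text
t: 34.57
eef_pos: [0.4046, -0.3393, 0.1043]
eef_rot: [0.0, -0.655, 0.756, -0.003]
force: [0.4, -0.3, -0.0]
width: 0.775
```

```bash

python3 - <<'E'
from h import *
r=cam('wrist','w33.png')
plan([.4029,-.3368,-.0125],-98.1)
E
```

```text
t 34.62 pos [ 0.4044 -0.3393  0.1042] yaw -98.23 tilt [ 0.0038 -0.0039 -1.    ] q [-0.8  -0.05  2.03  0.    1.17  2.49] w 0.775 F [ 0.2 -0.5 -0.3] M [ 0.02 -0.01  0.  ]
shift [-0.01   0.01   0.467] turn [-0.005 -0.004 -0.003] rows 4
```

```bash

python3 - <<'E'
from h import *
r=last('wrist')
P=np.array([onplane(r,a,b,.032)[:2] for a,b in[(304,173),(345,172),(305,235),(343,234)]])
print(boxpose(P))
E
```

```text
(array([ 0.4029, -0.3365]), np.float32(171.70831), np.float32(0.0305), np.float32(0.0508))
```

>>> servo_tool(moves=[[-0.01,0.01,0.15,-0.005,-0.004,0],[-0.01,0.01,0.3,-0.005,-0.004,0],[-0.01,0.01,0.4,-0.005,-0.004,0],[-0.01,0.01,0.46,-0.005,-0.004,0],[-0.01,0.01,0.465,-0.005,-0.004,0],[-0.01,0.01,0.465,-0.005,-0.004,0],[-0.01,0.01,0.465,-0.005,-0.004,0]])

```text
t: 35.2
eef_pos: [0.4019, -0.3362, -0.0134]
eef_rot: [-0.0, -0.655, 0.756, 0.001]
force: [-0.1, 0.1, 0.5]
width: 0.779
```

>>> servo_tool(moves=[[0,0,0,0,0,0],[0,0,0,0,0,0],[0,0,0,0,0,0],[0,0,0,0,0,0],[0,0,0,0,0,0],[0,0,0,0,0,0]], gripper=1, squeeze=60)

```text
t: 35.7
eef_pos: [0.4019, -0.3362, -0.0133]
eef_rot: [0.0, -0.654, 0.756, 0.001]
force: [-0.5, -0.0, 5.9]
width: 0.551
```

```bash

python3 - <<'E'
from h import *
plan([.4029,-.3368,.10],-98.1)
E
```

```text
t 35.7 pos [ 0.4019 -0.3362 -0.0133] yaw -98.25 tilt [-9.0e-04  1.1e-03 -1.0e+00] q [-0.8   0.11  2.09  0.    0.95  2.49] w 0.551 F [-0.5 -0.   5.9] M [ 0.04 -0.03 -0.01]
shift [ 0.001 -0.004 -0.453] turn [ 0.001  0.001 -0.003] rows 4
```

>>> servo_tool(moves=[[0,0,-0.1,0,0,0],[0,0,-0.2,0,0,0],[0,0,-1,0,0,0],[0,0,-1,0,0,0],[0,0,-1,0,0,0],[0,0,-1,0,0,0],[0,0,-1,0,0,0],[0,0,-1,0,0,0],[0,0,-1,0,0,0]])

```text
t: 36.45
eef_pos: [0.4023, -0.3367, 0.2379]
eef_rot: [0.0, -0.654, 0.756, -0.0]
force: [0.0, 0.2, -2.4]
width: 0.554
```

```bash

python3 - <<'E'
from h import *
plan([.42,-.25,.38],-60)
E
```

```text
t 36.45 pos [ 0.4023 -0.3367  0.2379] yaw -98.25 tilt [ 6.e-04 -6.e-04 -1.e+00] q [-0.8  -0.17  1.9   0.    1.41  2.49] w 0.554 F [ 0.   0.2 -2.4] M [0.   0.02 0.02]
shift [-0.353 -0.021 -0.569] turn [-0.001 -0.001 -0.85 ] rows 7
```

>>> servo_tool(moves=[[0,0,-0.56,0,0,-0.3],[0,0,-0.56,0,0,-0.4],[0,0,-0.56,0,0,-0.5],[0,0,-0.56,0,0,-0.85],[-0.35,-0.02,-0.56,0,0,-0.85],[-0.35,-0.02,-0.56,0,0,-0.85],[-0.35,-0.02,-0.56,0,0,-0.85],[-0.35,-0.02,-0.56,0,0,-0.85]])

```text
t: 37.12
eef_pos: [0.4193, -0.2484, 0.3725]
eef_rot: [-0.001, 0.867, -0.499, -0.004]
force: [0.4, 0.2, -0.5]
width: 0.551
```

```bash

python3 - <<'E'
from h import *
plan([.44,-.02,.38],-20)
E
```

```text
t 37.12 pos [ 0.4193 -0.2484  0.3725] yaw -59.83 tilt [-0.0063  0.0059 -1.    ] q [-0.65 -0.29  1.77  0.    1.66  1.97] w 0.551 F [ 0.4  0.2 -0.5] M [-0.01 -0.04  0.09]
shift [-0.748 -0.531 -0.025] turn [-0.001  0.011 -0.885] rows 7
```

>>> servo_tool(moves=[[-0.75,-0.53,-0.03,0,0,-0.88],[-0.75,-0.53,-0.03,0,0,-0.88],[-0.75,-0.53,-0.03,0,0,-0.88],[-0.75,-0.53,-0.03,0,0,-0.88],[-0.75,-0.53,-0.03,0,0,-0.88],[-0.75,-0.53,-0.03,0,0,-0.88],[-0.75,-0.53,-0.03,0,0,-0.88],[-0.75,-0.53,-0.03,0,0,-0.88],[-0.75,-0.53,-0.03,0,0,-0.88]])

```text
t: 37.87
eef_pos: [0.4403, -0.0228, 0.3815]
eef_rot: [-0.001, 0.984, -0.178, -0.004]
force: [-1.0, -0.3, -1.7]
width: 0.552
```

```bash

python3 - <<'E'
from h import *
plan([.4925,.1585,.30],4.7)
E
```

```text
t 37.87 pos [ 0.4403 -0.0228  0.3815] yaw -20.51 tilt [-0.0064  0.0038 -1.    ] q [-0.18 -0.39  1.84  0.    1.7   1.75] w 0.552 F [-1.  -0.3 -1.7] M [-0.03 -0.01 -0.07]
shift [-0.056 -0.752  0.328] turn [-0.004  0.009 -0.56 ] rows 6
```

>>> servo_tool(moves=[[-0.06,-0.75,0,0,0.005,-0.56],[-0.06,-0.75,0,0,0.005,-0.56],[-0.06,-0.75,0,0,0.005,-0.56],[-0.06,-0.75,0,0,0.005,-0.56],[-0.06,-0.75,0.33,0,0.005,-0.56],[-0.06,-0.75,0.33,0,0.005,-0.56],[-0.06,-0.75,0.33,0,0.005,-0.56],[-0.06,-0.75,0.33,0,0.005,-0.56],[-0.06,-0.75,0.33,0,0.005,-0.56]])

```text
t: 38.62
eef_pos: [0.4923, 0.1581, 0.3025]
eef_rot: [-0.002, 0.999, 0.041, 0.001]
force: [-0.3, 0.3, -1.2]
width: 0.552
```

```bash

python3 - <<'E'
from h import *
plan([.4925,.1585,.12],4.7)
r=cam('wrist','w34.png')
E
```

```text
t 38.62 pos [0.4923 0.1581 0.3025] yaw 4.66 tilt [ 0.001   0.0034 -1.    ] q [ 0.21 -0.22  1.83  0.    1.52  1.69] w 0.552 F [-0.3  0.3 -1.2] M [-0.02  0.    0.  ]
shift [0.    0.001 0.73 ] turn [-0.004 -0.002 -0.001] rows 6
```

```bash

python3 - <<'E'
from h import *
r=last('wrist')
c=cv2.cvtColor(r['color'],cv2.COLOR_RGB2BGR)
cv2.imwrite('pics/w34a.png',cv2.convertScaleAbs(cv2.resize(c[115:215,235:365],None,fx=6,fy=6,interpolation=cv2.INTER_CUBIC),alpha=1.0))
z=.0125+.3025+.032
P=np.array([onplane(r,a,b,z)[:2] for a,b in[(281.5,234),(362,234),(286,340),(358,340)]])
print(P,boxpose(P)); w=world(r); print(w[290,320],w[234,281])
E
```

```text
[[0.51527666 0.1763676 ]
 [0.51783498 0.14503779]
 [0.4653006  0.17222694]
 [0.46790136 0.14091168]] (array([0.4916, 0.1586]), np.float32(94.73637), np.float32(0.0314), np.float32(0.0501))
[0.49423959 0.15958802 0.35121036] [0.51528226 0.17655726 0.34704824]
```

```bash

python3 - <<'E'
from h import *
r=last('wrist')
k=lambda a,b,z:onplane(r,235+(a+.5)/6-.5,115+(b+.5)/6-.5,z)[:2]
P=np.array([k(*p,.012) for p in[(430,90),(633,92),(630,368),(433,366)]])
print(P.round(4),P.mean(0),boxpose(P))
print('post',k(158,482,.024))
a=np.radians(94.7);sx=np.array([np.cos(a),np.sin(a)]);sy=np.array([-sx[1],sx[0]])
print('deck from post',k(158,482,.024)-.09*sx-.058*sy)
E
```

```text
[[0.5259 0.1838]
 [0.5292 0.1369]
 [0.464  0.1313]
 [0.4607 0.1788]] [0.49496984 0.15769657] (array([0.495 , 0.1577]), np.float32(94.42561), np.float32(0.0476), np.float32(0.0658))
post [0.42979207 0.24213864]
deck from post [0.4949715  0.15719371]
```

>>> servo_tool(moves=[[0.011,0,0.3,-0.004,-0.002,0.003],[0.011,0,0.6,-0.004,-0.002,0.003],[0.011,0,0.9,-0.004,-0.002,0.003],[0.011,0,0.9,-0.004,-0.002,0.003],[0.011,0,0.9,-0.004,-0.002,0.003],[0.011,0,0.9,-0.004,-0.002,0.003],[0.011,0,0.9,-0.004,-0.002,0.003],[0.011,0,0.9,-0.004,-0.002,0.003],[0.011,0,0.9,-0.004,-0.002,0.003]])

```text
t: 39.42
eef_pos: [0.4975, 0.1606, 0.0802]
eef_rot: [-0.001, 0.999, 0.04, 0.003]
force: [0.8, 1.1, -0.1]
width: 0.551
```

```bash

python3 - <<'E'
from h import *
plan([.495,.158,.012],4.5)
r=cam('wrist','w35.png')
E
python3 zoom.py side s35.png 240 195 90 70 8
```

```text
t 39.42 pos [0.4975 0.1606 0.0802] yaw 4.6 tilt [ 0.0054  0.0018 -1.    ] q [ 0.21 -0.04  2.05  0.    1.12  1.7 ] w 0.551 F [ 0.8  1.1 -0.1] M [ 0.04 -0.   -0.01]
shift [-0.012  0.01   0.273] turn [-0.002 -0.007  0.002] rows 3
```

>>> servo_tool(moves=[[-0.01,0.01,0.15,-0.002,-0.007,0.002],[-0.01,0.01,0.23,-0.002,-0.007,0.002],[-0.01,0.01,0.26,-0.002,-0.007,0.002],[-0.01,0.01,0.26,-0.002,-0.007,0.002],[-0.01,0.01,0.26,-0.002,-0.007,0.002],[-0.01,0.01,0.26,-0.002,-0.007,0.002]])

```text
t: 40.02
eef_pos: [0.4937, 0.1583, 0.0133]
eef_rot: [0.0, 0.999, 0.04, -0.001]
force: [-0.0, -0.4, -0.8]
width: 0.553
```

```bash

python3 - <<'E'
from h import *
plan([.495,.158,.002],4.5)
r=cam('wrist','w36.png')
c=cv2.cvtColor(r['color'],cv2.COLOR_RGB2BGR)
cv2.imwrite('pics/w36a.png',cv2.resize(c[140:260,240:400],None,fx=5,fy=5,interpolation=cv2.INTER_CUBIC))
E
python3 zoom.py side s36.png 240 195 90 70 8
```

```text
t 40.02 pos [0.4937 0.1583 0.0133] yaw 4.58 tilt [-2.9e-03 -8.0e-04 -1.0e+00] q [ 0.21  0.06  2.09 -0.    1.    1.7 ] w 0.553 F [-0.  -0.4 -0.8] M [-0.05  0.02 -0.02]
shift [0.005 0.002 0.045] turn [0.001 0.004 0.002] rows 2
```

```bash

python3 - <<'E'
from h import *
r=last('wrist');s=sensors.observe()
k=lambda a,b,z:onplane(r,240+(a+.5)/5-.5,140+(b+.5)/5-.5,z)[:2]
a=np.radians(4.6);fx=np.array([np.cos(a),np.sin(a)]);fy=np.array([np.sin(a),-np.cos(a)])
zb=s['eef_pos'][2]+.0125
A,B=k(198,216,.012),k(652,214,.012);print('deck corners',A,B,np.linalg.norm(A-B))
dc=(A+B)/2-.033*fx;print('deck c',dc)
P=np.array([k(210,463,zb+.032),k(611,463,zb+.032)]);print(np.linalg.norm(P[0]-P[1]))
bc=P.mean(0)-.0245*fx;print('box c',bc)
e=dc-bc;print('err tool x,y mm',e@fx*1e3,e@fy*1e3, 'bottom',zb)
E
```

```text
deck corners [0.52514465 0.18378444] [0.52905793 0.13675768] 0.04718930075858209
deck c [0.49420759 0.1576245 ]
0.0313035668589721
box c [0.49442062 0.15922752]
err tool x,y mm -0.34090392125353886 1.5807739816658908 bottom 0.025554253570971446
```

>>> servo_tool(moves=[[0,0.006,0,0,0.003,0],[0,0.006,0.03,0,0.003,0],[0,0.006,0.05,0,0.003,0],[0,0.006,0.06,0,0.003,0],[0,0.006,0.068,0,0.003,0],[0,0.006,0.068,0,0.003,0],[0,0.006,0.068,0,0.003,0]])

```text
t: 40.7
eef_pos: [0.4916, 0.1564, -0.0052]
eef_rot: [0.001, 0.999, 0.04, -0.003]
force: [-5.0, -0.7, 8.7]
width: 0.551
```

>>> servo_tool(moves=[[0,0,0,0,0,0],[0,0,0,0,0,0],[0,0,0,0,0,0],[0,0,0,0,0,0],[0,0,-0.1,0,0,0],[0,0,-0.3,0,0,0],[0,0,-0.5,0,0,0],[0,0,-0.5,0,0,0],[0,0,-0.5,0,0,0],[0,0,-0.5,0,0,0]], gripper=-0.55)

```text
t: 41.53
eef_pos: [0.4931, 0.1567, 0.1202]
eef_rot: [0.0, 0.999, 0.04, -0.001]
force: [0.1, -0.2, -0.7]
width: 0.777
```

```bash

python3 - <<'E'
from h import *
plan([.495,.158,.3],4.5)
r=cam('wrist','w37.png')
c=cv2.cvtColor(r['color'],cv2.COLOR_RGB2BGR)
cv2.imwrite('pics/w37a.png',cv2.resize(c[150:320,240:400],None,fx=4,fy=3.5,interpolation=cv2.INTER_CUBIC))
w=world(r)
E
python3 zoom.py side s37.png 240 195 90 70 8
```

```text
t 41.53 pos [0.4931 0.1567 0.1202] yaw 4.57 tilt [-1.7e-03 -8.0e-04 -1.0e+00] q [ 0.2  -0.09  2.03 -0.    1.2   1.7 ] w 0.777 F [ 0.1 -0.2 -0.7] M [ 0.03 -0.   -0.01]
shift [ 0.007 -0.004 -0.719] turn [0.001 0.002 0.002] rows 6
```

```bash
cat >> h.py <<'E'
def planefit(r,u0,v0,u1,v1):
    w=world(r)[v0:v1,u0:u1].reshape(-1,3); w=w[~np.isnan(w[:,0])]
    m=w[:,2]>np.median(w[:,2])-.003; w=w[m]
    A=np.c_[w[:,:2]-w[:,:2].mean(0),np.ones(len(w))]; c=np.linalg.lstsq(A,w[:,2],rcond=None)[0]
    return 'z %.4f slope x %.4f y %.4f'%(c[2],c[0],c[1])
E
python3 - <<'E'
from h import *
r=last('wrist')
print(planefit(r,296,180,348,220)); w=world(r)
print('table',np.nanmedian(w[60:80,300:400,2]), 'lug',np.nanmedian(w[245:265,240:280,2]))
P=np.array([onplane(r,a,b,.040)[:2] for a,b in[(301.5,169),(342,169),(302.5,228.5),(341,228.5)]])
print(boxpose(P))
E
```

```text
z 0.0430 slope x 0.0012 y -0.0002
table -0.0008148980003312989 lug 0.011318447438730506
(array([0.4923, 0.1573]), np.float32(94.48175), np.float32(0.0313), np.float32(0.0492))
```

>>> servo_tool(moves=[[0,0,-1,0,0,0.2],[0,0,-1,0,0,0.3],[0,0,-1,0,0,0.3],[0,0,-1,0,0,0.5],[0,0,-1,0,0,0.5],[-0.2,0.75,-1,0,0,0.55],[-0.2,0.75,-1,0,0,0.55],[-0.2,0.75,-1,0,0,0.55],[-0.2,0.75,-1,0,0,0.55],[-0.2,0.75,-1,0,0,0.55],[-0.2,0.75,-1,0,0,0.55],[-0.2,0.75,-1,0,0,0.55]])

```text
t: 42.63
eef_pos: [0.4581, -0.0354, 0.3675]
eef_rot: [0.001, 0.984, -0.177, -0.004]
force: [-0.0, 0.5, 0.2]
width: 0.776
```

```bash

python3 - <<'E'
from h import *
plan([.43,-.26,.37],-60)
E
```

```text
t 42.63 pos [ 0.4581 -0.0354  0.3675] yaw -20.38 tilt [-7.4e-03 -5.0e-04 -1.0e+00] q [-0.19 -0.35  1.83 -0.    1.67  1.73] w 0.776 F [-0.   0.5  0.2] M [ 0.04 -0.03 -0.06]
shift [ 0.207  0.882 -0.009] turn [0.007 0.007 0.88 ] rows 7
```

>>> servo_tool(moves=[[0.21,0.88,-0.02,0.005,0.005,0.88],[0.21,0.88,-0.02,0.005,0.005,0.88],[0.21,0.88,-0.02,0.005,0.005,0.88],[0.21,0.88,-0.02,0.005,0.005,0.88],[0.21,0.88,-0.02,0.005,0.005,0.88],[0.21,0.88,-0.02,0.005,0.005,0.88],[0.21,0.88,-0.02,0.005,0.005,0.88],[0.21,0.88,-0.02,0.005,0.005,0.88]])

```text
t: 43.3
eef_pos: [0.4321, -0.2582, 0.3725]
eef_rot: [-0.0, 0.867, -0.498, -0.001]
force: [-0.0, 0.2, 0.2]
width: 0.776
```

```bash

python3 - <<'E'
from h import *
plan([.46,-.37,.30],-90)
E
```

```text
t 43.3 pos [ 0.4321 -0.2582  0.3725] yaw -59.74 tilt [-0.002   0.0023 -1.    ] q [-0.65 -0.25  1.75  0.    1.65  1.97] w 0.776 F [-0.   0.2  0.2] M [-0.01 -0.01  0.01]
shift [0.443 0.129 0.289] turn [0.002 0.004 0.673] rows 6
```

>>> servo_tool(moves=[[0.44,0.13,0,0,0.004,0.67],[0.44,0.13,0,0,0.004,0.67],[0.44,0.13,0.28,0,0.004,0.67],[0.44,0.13,0.28,0,0.004,0.67],[0.44,0.13,0.28,0,0.004,0.67],[0.44,0.13,0.28,0,0.004,0.67],[0.44,0.13,0.28,0,0.004,0.67],[0.44,0.13,0.28,0,0.004,0.67]])

```text
t: 43.97
eef_pos: [0.4604, -0.369, 0.3064]
eef_rot: [0.001, 0.709, -0.705, 0.003]
force: [-0.4, 0.3, 0.6]
width: 0.779
```

```bash

python3 - <<'E'
from h import *
r=cam('wrist','w38.png')
for col in('green','yellow'):
    P,i=patches(r,col);print(col,i)
    P=P[[k for k in range(len(i)) if 30<i[k][0]<300]]
    if len(P)==4: print(P.round(4).tolist(),boxpose(P))
plan([.46,-.37,.30],-90)
E
```

```text
green [(np.int32(5387), array([29.5, 79.8])), (np.int32(72), array([259.4, 155. ])), (np.int32(68), array([281.7, 160.1])), (np.int32(64), array([253.8, 188.6])), (np.int32(64), array([275. , 193.5]))]
[[0.5464, -0.3718], [0.516, -0.3649], [0.5568, -0.324], [0.5271, -0.317]] (array([ 0.5366, -0.3445]), np.float32(167.2445), np.float32(0.0311), np.float32(0.0492))
yellow [(np.int32(101), array([288.5,  65.3])), (np.int32(90), array([313.5,  66. ])), (np.int32(99), array([289.5, 105.5])), (np.int32(92), array([313.3, 105.8]))]
[[0.5035, -0.4861], [0.4717, -0.4855], [0.5035, -0.4372], [0.4721, -0.437]] (array([ 0.4877, -0.4614]), np.float32(179.63008), np.float32(0.0317), np.float32(0.049))
t 44.02 pos [ 0.4603 -0.3693  0.3069] yaw -89.76 tilt [ 0.0041 -0.0059 -1.    ] q [-0.77 -0.05  1.68 -0.    1.51  2.37] w 0.776 F [0.3 0.1 0.4] M [ 0.02  0.02 -0.01]
shift [0.003 0.002 0.028] turn [-0.005 -0.008  0.005] rows 2
```

```bash

python3 - <<'E'
from h import *
plan([.4877,-.4610,.09],-90.4)
E
```

```text
t 44.02 pos [ 0.4603 -0.3693  0.3069] yaw -89.76 tilt [ 0.0041 -0.0059 -1.    ] q [-0.77 -0.05  1.68 -0.    1.51  2.37] w 0.776 F [0.3 0.1 0.4] M [ 0.02  0.02 -0.01]
shift [ 0.362 -0.104  0.87 ] turn [-0.005 -0.007  0.014] rows 7
```

>>> servo_tool(moves=[[0.362,-0.104,0.6,-0.005,-0.007,0.014],[0.362,-0.104,0.6,-0.005,-0.007,0.014],[0.362,-0.104,0.87,-0.005,-0.007,0.014],[0.362,-0.104,0.87,-0.005,-0.007,0.014],[0.362,-0.104,0.87,-0.005,-0.007,0.014],[0.362,-0.104,0.87,-0.005,-0.007,0.014],[0.362,-0.104,0.87,-0.005,-0.007,0.014],[0.362,-0.104,0.87,-0.005,-0.007,0.014],[0.362,-0.104,0.87,-0.005,-0.007,0.014]])

```text
t: 44.77
eef_pos: [0.4872, -0.4621, 0.0911]
eef_rot: [-0.0, -0.704, 0.71, -0.001]
force: [-0.4, 0.1, 0.5]
width: 0.78
```

```bash

python3 - <<'E'
from h import *
r=cam('wrist','w39.png')
P,i=patches(r,'yellow');print(i)
P=P[[k for k in range(len(i)) if 30<i[k][0]<2000]]
print(boxpose(P))
plan([.4877,-.4610,-.0125],-90.4)
E
```

```text
[(np.int32(288), array([299., 175.])), (np.int32(9), array([336., 169.])), (np.int32(22), array([337.6, 178.5]))]
(array([ 0.5027, -0.4857]), np.float32(0.0), np.float32(0.0), np.float32(0.0))
t 44.82 pos [ 0.4875 -0.4625  0.092 ] yaw -90.51 tilt [ 0.0019 -0.0027 -1.    ] q [-0.84  0.27  1.7  -0.    1.17  2.31] w 0.778 F [-0.1 -0.6  0.5] M [-0.01 -0.01 -0.02]
shift [-0.007  0.     0.418] turn [-0.002 -0.003 -0.002] rows 4
```

>>> servo_tool(moves=[[-0.006,0,0.15,-0.002,-0.003,0],[-0.006,0,0.3,-0.002,-0.003,0],[-0.006,0,0.38,-0.002,-0.003,0],[-0.006,0,0.415,-0.002,-0.003,0],[-0.006,0,0.418,-0.002,-0.003,0],[-0.006,0,0.418,-0.002,-0.003,0],[-0.006,0,0.418,-0.002,-0.003,0]])

```text
t: 45.4
eef_pos: [0.4874, -0.4616, -0.013]
eef_rot: [-0.0, -0.704, 0.71, -0.0]
force: [0.2, 0.4, 0.2]
width: 0.773
```

>>> servo_tool(moves=[[0,0,0,0,0,0],[0,0,0,0,0,0],[0,0,0,0,0,0],[0,0,0,0,0,0],[0,0,0,0,0,0],[0,0,0,0,0,0]], gripper=1, squeeze=60)

```text
t: 45.9
eef_pos: [0.487, -0.4613, -0.0136]
eef_rot: [0.0, -0.704, 0.711, 0.0]
force: [-0.4, 0.9, 6.9]
width: 0.556
```

>>> servo_tool(moves=[[0,0,-0.1,0,0,0],[0,0,-0.2,0,0,0],[0,0,-1,0,0,0],[0,0,-1,0,0,0],[0,0,-1,0,0,0],[0,0,-1,0,0,0],[0,0,-1,0,0,0],[0,0,-1,0,0,0],[0,0,-1,0,0,0]])

```text
t: 46.65
eef_pos: [0.4876, -0.462, 0.2381]
eef_rot: [-0.0, -0.704, 0.711, -0.001]
force: [0.3, 0.9, -1.4]
width: 0.554
```

```bash

python3 - <<'E'
from h import *
plan([.43,-.28,.38],-60)
E
```

```text
t 46.65 pos [ 0.4876 -0.462   0.2381] yaw -90.56 tilt [ 0.0014 -0.0017 -1.    ] q [-0.84  0.16  1.57 -0.    1.41  2.31] w 0.554 F [ 0.3  0.9 -1.4] M [-0.02  0.06  0.06]
shift [-0.725  0.237 -0.569] turn [-0.001 -0.003 -0.679] rows 7
```

>>> servo_tool(moves=[[0,0,-0.58,0,0,-0.2],[0,0,-0.58,0,0,-0.3],[0,0,-0.58,0,0,-0.5],[-0.73,0.24,-0.58,0,0,-0.68],[-0.73,0.24,-0.58,0,0,-0.68],[-0.73,0.24,-0.58,0,0,-0.68],[-0.73,0.24,-0.58,0,0,-0.68],[-0.73,0.24,-0.58,0,0,-0.68],[-0.73,0.24,-0.58,0,0,-0.68],[-0.73,0.24,-0.58,0,0,-0.68],[-0.73,0.24,-0.58,0,0,-0.68]])

```text
t: 47.57
eef_pos: [0.4286, -0.2783, 0.3776]
eef_rot: [-0.001, 0.866, -0.5, -0.004]
force: [-0.8, 0.3, -1.5]
width: 0.552
```

```bash

python3 - <<'E'
from h import *
plan([.44,-.04,.39],-20)
E
```

```text
t 47.57 pos [ 0.4286 -0.2783  0.3776] yaw -59.96 tilt [-0.0055  0.0051 -1.    ] q [-0.68 -0.23  1.72  0.    1.66  1.94] w 0.552 F [-0.8  0.3 -1.5] M [-0.04 -0.03 -0.02]
shift [-0.803 -0.517 -0.045] turn [-0.     0.01  -0.888] rows 7
```

>>> servo_tool(moves=[[-0.8,-0.52,-0.04,0,0,-0.88],[-0.8,-0.52,-0.04,0,0,-0.88],[-0.8,-0.52,-0.04,0,0,-0.88],[-0.8,-0.52,-0.04,0,0,-0.88],[-0.8,-0.52,-0.04,0,0,-0.88],[-0.8,-0.52,-0.04,0,0,-0.88],[-0.8,-0.52,-0.04,0,0,-0.88],[-0.8,-0.52,-0.04,0,0,-0.88],[-0.8,-0.52,-0.04,0,0,-0.88]])

```text
t: 48.32
eef_pos: [0.4416, -0.0408, 0.3891]
eef_rot: [-0.001, 0.984, -0.177, -0.003]
force: [0.2, -0.1, -1.3]
width: 0.554
```

```bash

python3 - <<'E'
from h import *
plan([.493,.157,.28],4.5)
E
```

```text
t 48.32 pos [ 0.4416 -0.0408  0.3891] yaw -20.42 tilt [-0.0059  0.0039 -1.    ] q [-0.22 -0.39  1.82  0.    1.71  1.71] w 0.554 F [ 0.2 -0.1 -1.3] M [-0.02  0.    0.01]
shift [-0.081 -0.813  0.438] turn [-0.004  0.008 -0.554] rows 7
```

>>> servo_tool(moves=[[-0.08,-0.81,0,0,0.005,-0.554],[-0.08,-0.81,0,0,0.005,-0.554],[-0.08,-0.81,0,0,0.005,-0.554],[-0.08,-0.81,0,0,0.005,-0.554],[-0.08,-0.81,0.2,0,0.005,-0.554],[-0.08,-0.81,0.44,0,0.005,-0.554],[-0.08,-0.81,0.44,0,0.005,-0.554],[-0.08,-0.81,0.44,0,0.005,-0.554],[-0.08,-0.81,0.44,0,0.005,-0.554],[-0.08,-0.81,0.44,0,0.005,-0.554]])

```text
t: 49.15
eef_pos: [0.4939, 0.156, 0.2828]
eef_rot: [-0.002, 0.999, 0.039, 0.001]
force: [0.1, 0.1, 0.3]
width: 0.555
```

```bash

python3 - <<'E'
from h import *
plan([.493,.157,.07],4.5)
E
```

```text
t 49.15 pos [0.4939 0.156  0.2828] yaw 4.44 tilt [ 0.0024  0.0036 -1.    ] q [ 0.2  -0.21  1.86  0.    1.49  1.69] w 0.555 F [0.1 0.1 0.3] M [ 0.01 -0.07  0.01]
shift [-0.006 -0.001  0.851] turn [-0.004 -0.003 -0.001] rows 7
```

>>> servo_tool(moves=[[-0.004,-0.001,0.4,-0.004,-0.003,0],[-0.004,-0.001,0.7,-0.004,-0.003,0],[-0.004,-0.001,0.85,-0.004,-0.003,0],[-0.004,-0.001,0.92,-0.004,-0.003,0],[-0.004,-0.001,0.94,-0.004,-0.003,0],[-0.004,-0.001,0.94,-0.004,-0.003,0],[-0.004,-0.001,0.94,-0.004,-0.003,0],[-0.004,-0.001,0.94,-0.004,-0.003,0],[-0.004,-0.001,0.94,-0.004,-0.003,0]])

```text
t: 49.9
eef_pos: [0.4953, 0.1583, 0.0501]
eef_rot: [-0.001, 0.999, 0.039, 0.003]
force: [0.4, 0.1, 0.7]
width: 0.552
```

```bash

python3 - <<'E'
from h import *
plan([.493,.157,.04],4.5)
r=cam('wrist','w40.png')
c=cv2.cvtColor(r['color'],cv2.COLOR_RGB2BGR)
cv2.imwrite('pics/w40a.png',cv2.resize(c[140:260,240:400],None,fx=5,fy=5,interpolation=cv2.INTER_CUBIC))
E
python3 zoom.py side s40.png 240 185 90 70 8
```

```text
t 49.9 pos [0.4953 0.1583 0.0501] yaw 4.51 tilt [ 0.005   0.0015 -1.    ] q [ 0.21 -0.    2.08  0.    1.06  1.7 ] w 0.552 F [0.4 0.1 0.7] M [-0.02 -0.1  -0.01]
shift [-0.01   0.005  0.04 ] turn [-0.001 -0.007  0.   ] rows 2
```

```bash
cat >> h.py <<'E'
def stackerr(r,lo,up,zlo,zup,x0=240,y0=140,f=5):
    """lo,up: left and right crop pixels of the same lid edge on lower and held box; error in tool axes mm"""
    k=lambda p,z:onplane(r,x0+(p[0]+.5)/f-.5,y0+(p[1]+.5)/f-.5,z)[:2]
    s=sensors.observe();q=s['eef_rot'];x=R.from_quat([q[1],q[2],q[3],q[0]]).apply([1,0,0]);a=np.arctan2(x[1],x[0])
    fx=np.array([np.cos(a),np.sin(a)]);fy=np.array([np.sin(a),-np.cos(a)])
    L=[k(p,zlo) for p in lo];U=[k(p,zup) for p in up]
    e=(L[0]+L[1]-U[0]-U[1])/2
    print('widths',np.linalg.norm(L[0]-L[1]),np.linalg.norm(U[0]-U[1]),'err tool x,y mm',(e@fx*1e3).round(2),(e@fy*1e3).round(2),'mid',(L[0]+L[1])/2,(U[0]+U[1])/2)
E
python3 - <<'E'
from h import *
r=last('wrist')
zb=.0501+.0125
stackerr(r,[(207,227),(645,227)],[(90,376),(732,376)],.044,zb+.036)
stackerr(r,[(228,243),(622,243)],[(116,404),(705,404)],.044,zb+.036)
E
```

```text
widths 0.04707411855765892 0.04755099070808681 err tool x,y mm -2.75 1.62 mid [0.52615882 0.15987451] [0.52877065 0.16170351]
widths 0.04247225504394814 0.04386155141859925 err tool x,y mm -2.31 1.55 mid [0.52437591 0.15983812] [0.52656059 0.16156775]
```

>>> servo_tool(moves=[[-0.01,0.006,0.02,-0.001,-0.004,0],[-0.01,0.006,0.04,-0.001,-0.004,0],[-0.01,0.006,0.05,-0.001,-0.004,0],[-0.01,0.006,0.05,-0.001,-0.004,0],[-0.01,0.006,0.05,-0.001,-0.004,0]])

```text
t: 50.42
eef_pos: [0.4888, 0.1564, 0.0329]
eef_rot: [0.0, 0.999, 0.04, -0.003]
force: [0.4, 0.1, -1.0]
width: 0.55
```

```bash

python3 - <<'E'
from h import *
plan([.493,.157,.0275],4.5)
r=cam('wrist')
c=cv2.cvtColor(r['color'],cv2.COLOR_RGB2BGR)
cv2.imwrite('pics/w41a.png',cv2.resize(c[140:260,240:400],None,fx=5,fy=5,interpolation=cv2.INTER_CUBIC))
E
```

```text
t 50.42 pos [0.4888 0.1564 0.0329] yaw 4.58 tilt [-0.0057 -0.0011 -1.    ] q [0.21 0.01 2.09 0.   1.04 1.7 ] w 0.55 F [ 0.4  0.1 -1. ] M [-0.01  0.03 -0.04]
shift [ 0.017 -0.001  0.022] turn [0.001 0.007 0.002] rows 2
```

>>> servo_tool(moves=[[0,0,0,0,0,0],[0,0,0,0,0,0],[0,0,0,0,0,0],[0,0,0,0,0,0],[0,0,0,0,0,0],[0,0,0,0,0,0]])

```text
t: 50.97
eef_pos: [0.4892, 0.1565, 0.0333]
eef_rot: [0.0, 0.999, 0.04, -0.002]
force: [-0.3, 0.1, -1.0]
width: 0.55
```

```bash

python3 - <<'E'
from h import *
plan([.493,.157,.0275],4.5)
r=cam('wrist')
c=cv2.cvtColor(r['color'],cv2.COLOR_RGB2BGR)
cv2.imwrite('pics/w42a.png',cv2.resize(c[140:260,240:400],None,fx=5,fy=5,interpolation=cv2.INTER_CUBIC))
E
```

```text
t 50.97 pos [0.4892 0.1565 0.0333] yaw 4.57 tilt [-4.9e-03 -9.0e-04 -1.0e+00] q [0.2  0.01 2.09 0.   1.04 1.7 ] w 0.55 F [-0.3  0.1 -1. ] M [-0.01  0.01 -0.  ]
shift [ 0.015 -0.001  0.023] turn [0.001 0.006 0.002] rows 2
```

```bash

python3 - <<'E'
from h import *
r=last('wrist')
zb=.0333+.0125
stackerr(r,[(167,210),(658,210)],[(90,376),(732,376)],.044,zb+.036)
stackerr(r,[(190,228),(635,228)],[(116,404),(705,404)],.044,zb+.036)
print(planefit(r,300,195,350,197))
w=world(r);print(w[183,322],w[225,322])
E
```

```text
widths 0.047144007589137074 0.047404930239917466 err tool x,y mm 2.88 0.21 mid [0.52613084 0.16002703] [0.52324389 0.16000827]
widths 0.04287624524161241 0.0437356497196434 err tool x,y mm 3.31 0.25 mid [0.52434731 0.15988595] [0.52103205 0.15987115]
z 0.0560 slope x 3.6637 y 0.2857
[0.52508653 0.15999186 0.04267096] [0.51917738 0.15961522 0.08172636]
```

>>> servo_tool(moves=[[0.012,0.001,-0.01,0.001,0.006,0],[0.012,0.001,0,0.001,0.006,0],[0.012,0.001,0,0.001,0.006,0],[0.012,0.001,0.01,0.001,0.006,0],[0.012,0.001,0.016,0.001,0.006,0],[0.012,0.001,0.022,0.001,0.006,0],[0.012,0.001,0.026,0.001,0.006,0],[0.012,0.001,0.026,0.001,0.006,0],[0.012,0.001,0.026,0.001,0.006,0]])

```text
t: 51.77
eef_pos: [0.4921, 0.1564, 0.0267]
eef_rot: [-0.0, 0.999, 0.04, -0.0]
force: [0.4, 0.0, -1.4]
width: 0.553
```

```bash

python3 - <<'E'
from h import *
plan([.493,.157,.0275],4.5)
r=cam('wrist')
c=cv2.cvtColor(r['color'],cv2.COLOR_RGB2BGR)
cv2.imwrite('pics/w43a.png',cv2.resize(c[140:260,240:400],None,fx=5,fy=5,interpolation=cv2.INTER_CUBIC))
E
python3 zoom.py side s43.png 240 185 90 70 8
```

```text
t 51.77 pos [0.4921 0.1564 0.0267] yaw 4.57 tilt [-5.e-04  2.e-04 -1.e+00] q [0.2  0.03 2.09 0.   1.02 1.69] w 0.553 F [ 0.4  0.  -1.4] M [ 0.03 -0.01 -0.  ]
shift [ 0.004 -0.002 -0.003] turn [-0.     0.001  0.002] rows 2
```

>>> servo_tool(moves=[[0,0,0.003,0,0,0],[0,0,0.006,0,0,0],[0,0,0.006,0,0,0]])

```text
t: 52.12
eef_pos: [0.4924, 0.1565, 0.0263]
eef_rot: [-0.0, 0.999, 0.04, -0.0]
force: [-3.3, -1.1, 5.7]
width: 0.551
```

Contact at the expected height (TCP 0.0263). Release and check.

>>> servo_tool(moves=[[0,0,0,0,0,0],[0,0,0,0,0,0],[0,0,0,0,0,0],[0,0,0,0,0,0],[0,0,-0.1,0,0,0],[0,0,-0.3,0,0,0],[0,0,-0.5,0,0,0],[0,0,-0.5,0,0,0],[0,0,-0.5,0,0,0],[0,0,-0.5,0,0,0]], gripper=-0.55)

```text
t: 52.95
eef_pos: [0.493, 0.1566, 0.1516]
eef_rot: [-0.0, 0.999, 0.04, 0.001]
force: [-1.0, 0.0, 0.0]
width: 0.774
```

```bash

python3 - <<'E'
from h import *
plan([.495,.158,.3],4.5)
r=cam('wrist','w44.png')
P,i=patches(r,'yellow',z=.072);print(i)
P=P[[k for k in range(len(i)) if 50<i[k][0]<2000]]
if len(P)==4: print(boxpose(P))
E
python3 zoom.py side s44.png 240 185 90 70 8
```

```text
t 52.95 pos [0.493  0.1566 0.1516] yaw 4.57 tilt [ 2.6e-03  9.0e-04 -1.0e+00] q [ 0.2  -0.13  2.01  0.    1.26  1.69] w 0.774 F [-1.  0.  0.] M [-0.02  0.03  0.01]
shift [ 0.01  -0.005 -0.593] turn [-0.001 -0.003  0.002] rows 5
[]
```

```bash

python3 - <<'E'
from h import *
r=last('wrist')
print(planefit(r,297,180,346,220))
P=np.array([onplane(r,a,b,.072)[:2] for a,b in[(301.5,170),(342.5,170),(302,229),(341,229)]])
print(boxpose(P))
E
```

```text
z 0.0750 slope x 0.0028 y 0.0005
(array([0.4921, 0.1573]), np.float32(94.17226), np.float32(0.0316), np.float32(0.0488))
```

>>> servo_tool(moves=[[0,0,-0.9,0,0,0.2],[0,0,-0.9,0,0,0.3],[0,0,-0.9,0,0,0.3],[0,0,-0.9,0,0,0.5],[-0.2,0.75,-0.9,0,0,0.55],[-0.2,0.75,-0.9,0,0,0.55],[-0.2,0.75,-0.9,0,0,0.55],[-0.2,0.75,-0.9,0,0,0.55],[-0.2,0.75,-0.9,0,0,0.55],[-0.2,0.75,-0.9,0,0,0.55],[-0.2,0.75,-0.9,0,0,0.55]])

```text
t: 53.97
eef_pos: [0.4571, -0.036, 0.3737]
eef_rot: [-0.0, 0.984, -0.177, -0.001]
force: [-0.0, 0.6, 0.6]
width: 0.774
```

```bash

python3 - <<'E'
from h import *
plan([.44,-.26,.38],-60)
E
```

```text
t 53.97 pos [ 0.4571 -0.036   0.3737] yaw -20.4 tilt [-0.0027  0.001  -1.    ] q [-0.2  -0.36  1.83  0.    1.67  1.73] w 0.774 F [-0.   0.6  0.6] M [ 0.03 -0.09  0.02]
shift [ 0.248  0.864 -0.026] turn [0.001 0.004 0.88 ] rows 7
```

>>> servo_tool(moves=[[0.25,0.86,-0.02,0,0.004,0.88],[0.25,0.86,-0.02,0,0.004,0.88],[0.25,0.86,-0.02,0,0.004,0.88],[0.25,0.86,-0.02,0,0.004,0.88],[0.25,0.86,-0.02,0,0.004,0.88],[0.25,0.86,-0.02,0,0.004,0.88],[0.25,0.86,-0.02,0,0.004,0.88],[0.25,0.86,-0.02,0,0.004,0.88]])

```text
t: 54.63
eef_pos: [0.4421, -0.2572, 0.3777]
eef_rot: [-0.0, 0.867, -0.498, -0.001]
force: [0.3, -0.1, 0.0]
width: 0.777
```

```bash

python3 - <<'E'
from h import *
plan([.52,-.36,.28],-102.8)
E
```

```text
t 54.63 pos [ 0.4421 -0.2572  0.3777] yaw -59.7 tilt [-0.0012  0.0016 -1.    ] q [-0.63 -0.24  1.72  0.    1.65  1.98] w 0.777 F [ 0.3 -0.1  0. ] M [0.06 0.07 0.  ]
shift [ 0.513 -0.062  0.39 ] turn [0.001 0.002 0.958] rows 8
```

>>> servo_tool(moves=[[0.51,-0.06,0,0,0.002,0.958],[0.51,-0.06,0,0,0.002,0.958],[0.51,-0.06,0,0,0.002,0.958],[0.51,-0.06,0.39,0,0.002,0.958],[0.51,-0.06,0.39,0,0.002,0.958],[0.51,-0.06,0.39,0,0.002,0.958],[0.51,-0.06,0.39,0,0.002,0.958],[0.51,-0.06,0.39,0,0.002,0.958],[0.51,-0.06,0.39,0,0.002,0.958],[0.51,-0.06,0.39,0,0.002,0.958]])

```text
t: 55.47
eef_pos: [0.5205, -0.3604, 0.2864]
eef_rot: [0.0, -0.625, 0.781, -0.004]
force: [-0.2, 0.2, 0.1]
width: 0.774
```

```bash

python3 - <<'E'
from h import *
r=cam('wrist','w45.png')
P,i=patches(r,'green');print(i)
P=P[[k for k in range(len(i)) if 30<i[k][0]<300]]
if len(P)==4: print(P.round(4).tolist(),boxpose(P))
plan([.5366,-.3440,.09],-102.8)
E
```

```text
[(np.int32(6305), array([ 58.2, 133.7])), (np.int32(83), array([301.8, 156. ])), (np.int32(67), array([324.5, 156.2])), (np.int32(72), array([302. , 191.5]))]
t 55.52 pos [ 0.5203 -0.3607  0.2863] yaw -102.75 tilt [ 0.0061 -0.0064 -1.    ] q [-0.69  0.05  1.61 -0.    1.47  2.67] w 0.773 F [0.3 0.2 0.4] M [-0.03  0.04  0.04]
shift [-0.083 -0.043  0.785] turn [-0.009 -0.006  0.001] rows 6
```

>>> servo_tool(moves=[[-0.083,-0.043,0.6,-0.009,-0.006,0],[-0.083,-0.043,0.6,-0.009,-0.006,0],[-0.083,-0.043,0.6,-0.009,-0.006,0],[-0.083,-0.043,0.78,-0.009,-0.006,0],[-0.083,-0.043,0.78,-0.009,-0.006,0],[-0.083,-0.043,0.78,-0.009,-0.006,0],[-0.083,-0.043,0.78,-0.009,-0.006,0],[-0.083,-0.043,0.78,-0.009,-0.006,0]], gripper=-0.45)

```text
t: 56.18
eef_pos: [0.5365, -0.3449, 0.0917]
eef_rot: [0.0, -0.623, 0.782, -0.0]
force: [0.9, -0.6, 1.3]
width: 0.721
```

```bash

python3 - <<'E'
from h import *
r=cam('wrist','w46.png')
P,i=patches(r,'green');print(i)
plan([.5366,-.3440,-.0125],-102.8)
E
```

```text
[(np.int32(300), array([299.5, 174.1])), (np.int32(251), array([342.7, 172.7])), (np.int32(198), array([301. , 238.7])), (np.int32(216), array([342.2, 238.1]))]
t 56.23 pos [ 0.5369 -0.3453  0.0925] yaw -102.88 tilt [ 0.0018 -0.0013 -1.    ] q [-0.66  0.2   1.78  0.    1.16  2.71] w 0.728 F [ 0.2 -0.7  0.3] M [-0.01  0.02  0.02]
shift [-0.005  0.003  0.42 ] turn [-0.003 -0.001 -0.002] rows 4
```

>>> servo_tool(moves=[[-0.005,0.003,0.15,-0.003,-0.001,0],[-0.005,0.003,0.3,-0.003,-0.001,0],[-0.005,0.003,0.38,-0.003,-0.001,0],[-0.005,0.003,0.415,-0.003,-0.001,0],[-0.005,0.003,0.42,-0.003,-0.001,0],[-0.005,0.003,0.42,-0.003,-0.001,0],[-0.005,0.003,0.42,-0.003,-0.001,0]])

```text
t: 56.82
eef_pos: [0.5361, -0.3435, -0.0136]
eef_rot: [-0.0, -0.623, 0.782, 0.001]
force: [-0.2, -0.7, 0.3]
width: 0.726
```

>>> servo_tool(moves=[[0,0,0,0,0,0],[0,0,0,0,0,0],[0,0,0,0,0,0],[0,0,0,0,0,0],[0,0,0,0,0,0],[0,0,0,0,0,0]], gripper=1, squeeze=60)

```text
t: 57.32
eef_pos: [0.5359, -0.3433, -0.0138]
eef_rot: [-0.0, -0.623, 0.782, 0.001]
force: [-0.7, 0.2, 6.8]
width: 0.554
```

>>> servo_tool(moves=[[0,0,-0.1,0,0,0],[0,0,-0.2,0,0,0],[0,0,-1,0,0,0],[0,0,-1,0,0,0],[0,0,-1,0,0,0],[0,0,-1,0,0,0],[0,0,-1,0,0,0],[0,0,-1,0,0,0],[0,0,-1,0,0,0]])

```text
t: 58.07
eef_pos: [0.5366, -0.3438, 0.2372]
eef_rot: [-0.0, -0.623, 0.782, 0.0]
force: [0.2, 0.7, -2.1]
width: 0.557
```

>>> servo_tool(moves=[[0,0,-0.2,0,0,0],[0,0,-0.4,0,0,0],[0,0,-0.58,0,0,0],[0,0,-0.58,0,0,0],[0,0,-0.58,0,0,0]])

```text
t: 58.48
eef_pos: [0.5372, -0.3442, 0.3835]
eef_rot: [0.0, -0.623, 0.782, -0.0]
force: [-0.5, -0.2, 0.6]
width: 0.553
```

```bash
python3 - <<'E'
from h import *
plan((.43,-.27,.39),-60)
E
grep -n "def plan" -A22 h.py; grep -n "def stackerr" -A25 h.py
```

```text
t 58.48 pos [ 0.5372 -0.3442  0.3835] yaw -102.89 tilt [ 7.e-04 -7.e-04 -1.e+00] q [-0.65  0.05  1.45 -0.    1.64  2.71] w 0.553 F [-0.5 -0.2  0.6] M [ 0.01 -0.04  0.02]
shift [-0.194  0.484 -0.027] turn [-0.001 -0.001 -0.953] rows 7
22:def plan(pos,yaw=None,pose=None):
23-    """print one row from current (measured) pose to world pos, tool down with yaw (deg, dir of tool x)"""
24-    s=sensors.observe(); p,q=(s['eef_pos'],s['eef_rot']) if pose is None else pose
25-    Rc=R.from_quat([q[1],q[2],q[3],q[0]])
26-    d=Rc.inv().apply(np.array(pos)-p)/.25
27-    x=Rc.apply([1,0,0]); cy=np.degrees(np.arctan2(x[1],x[0]))
28-    rot=np.zeros(3)
29-    if yaw is not None:
30-        yw=np.radians(yaw)
31-        Rt=R.from_matrix(np.array([[np.cos(yw),np.sin(yw),0],[np.sin(yw),-np.cos(yw),0],[0,0,-1.]]).T.T) 
32-        rot=(Rc.inv()*Rt).as_rotvec()/(np.pi/4)
33-    print('t',round(s['t'],2),'pos',p.round(4),'yaw',round(cy,2),'tilt',Rc.apply([0,0,1]).round(4),'q',s['joint_pos'].round(2),'w',round(s['width'],3),'F',s['force'].round(1),'M',s['wrist_torque'].round(2))
34-    print('shift',d.round
[... 1530 characters left out ...]
+U[1])/2)
69:def stackerr(r,lo,up,zlo,zup,x0=240,y0=140,f=5):
70-    """lo,up: left and right crop pixels of the same lid edge on lower and held box; error in tool axes mm"""
71-    k=lambda p,z:onplane(r,x0+(p[0]+.5)/f-.5,y0+(p[1]+.5)/f-.5,z)[:2]
72-    s=sensors.observe();q=s['eef_rot'];x=R.from_quat([q[1],q[2],q[3],q[0]]).apply([1,0,0]);a=np.arctan2(x[1],x[0])
73-    fx=np.array([np.cos(a),np.sin(a)]);fy=np.array([np.sin(a),-np.cos(a)])
74-    L=[k(p,zlo) for p in lo];U=[k(p,zup) for p in up]
75-    e=(L[0]+L[1]-U[0]-U[1])/2
76-    print('widths',np.linalg.norm(L[0]-L[1]),np.linalg.norm(U[0]-U[1]),'err tool x,y mm',(e@fx*1e3).round(2),(e@fy*1e3).round(2),'mid',(L[0]+L[1])/2,(U[0]+U[1])/2)
```

>>> servo_tool(moves=[[-0.03,0.08,-0.01,0,0,-0.15],[-0.06,0.16,-0.02,0,0,-0.3],[-0.1,0.24,-0.027,0,0,-0.45],[-0.13,0.32,-0.027,0,0,-0.6],[-0.16,0.4,-0.027,0,0,-0.75],[-0.194,0.48,-0.027,0,0,-0.9],[-0.194,0.484,-0.027,0,0,-0.953],[-0.194,0.484,-0.027,0,0,-0.953]])

```text
t: 59.15
eef_pos: [0.4278, -0.2683, 0.3825]
eef_rot: [-0.001, 0.866, -0.5, -0.006]
force: [0.3, -0.1, -0.2]
width: 0.557
```

```bash
python3 - <<'E'
from h import *
plan((.44,-.04,.39),-20)
E
```

```text
t 59.15 pos [ 0.4278 -0.2683  0.3825] yaw -59.97 tilt [-0.0092  0.0068 -0.9999] q [-0.67 -0.24  1.72 -0.    1.67  1.95] w 0.557 F [ 0.3 -0.1 -0.2] M [-0.02 -0.02  0.04]
shift [-0.766 -0.499 -0.024] turn [ 0.001  0.015 -0.888] rows 7
```

>>> servo_tool(moves=[[-0.11,-0.07,-0.01,0,0.005,-0.12],[-0.22,-0.14,-0.02,0,0.01,-0.25],[-0.33,-0.21,-0.024,0,0.015,-0.38],[-0.44,-0.28,-0.024,0,0.015,-0.5],[-0.55,-0.36,-0.024,0,0.015,-0.63],[-0.66,-0.43,-0.024,0,0.015,-0.76],[-0.766,-0.499,-0.024,0,0.015,-0.888],[-0.766,-0.499,-0.024,0,0.015,-0.888]])

```text
t: 59.82
eef_pos: [0.4414, -0.0368, 0.3902]
eef_rot: [0.0, 0.985, -0.17, -0.0]
force: [0.2, -0.2, -0.3]
width: 0.558
```

```bash
python3 - <<'E'
from h import *
plan((.4924,.1565,.32),4.3)
E
```

```text
t 59.82 pos [ 0.4414 -0.0368  0.3902] yaw -19.61 tilt [-2.e-04 -2.e-04 -1.e+00] q [-0.2  -0.39  1.83 -0.    1.71  1.71] w 0.558 F [ 0.2 -0.2 -0.3] M [-0.04  0.01 -0.03]
shift [-0.067 -0.797  0.281] turn [ 0.     0.    -0.531] rows 7
```

>>> servo_tool(moves=[[-0.01,-0.13,0,0,0,-0.09],[-0.02,-0.26,0,0,0,-0.18],[-0.03,-0.4,0,0,0,-0.27],[-0.045,-0.53,0,0,0,-0.36],[-0.055,-0.66,0,0,0,-0.45],[-0.067,-0.797,0,0,0,-0.531],[-0.067,-0.797,0.1,0,0,-0.531],[-0.067,-0.797,0.2,0,0,-0.531],[-0.067,-0.797,0.28,0,0,-0.531],[-0.067,-0.797,0.281,0,0,-0.531]])

```text
t: 60.65
eef_pos: [0.4919, 0.151, 0.3137]
eef_rot: [0.003, 0.999, 0.033, -0.005]
force: [-0.5, -0.1, -2.3]
width: 0.549
```

```bash
python3 - <<'E'
from h import *
plan((.4924,.1565,.09),4.3)
E
```

```text
t 60.65 pos [0.4919 0.151  0.3137] yaw 3.76 tilt [-0.0097 -0.006  -0.9999] q [ 0.2  -0.22  1.81 -0.    1.56  1.7 ] w 0.549 F [-0.5 -0.1 -2.3] M [ 0.01  0.01 -0.  ]
shift [ 0.012 -0.026  0.894] turn [ 0.007  0.013 -0.012] rows 7
```

>>> servo_tool(moves=[[0,0,0.15,0,0,0],[0,0,0.3,0,0,0],[0,0,0.45,0,0,0],[0,0,0.6,0,0,0],[0,0,0.72,0,0,0],[0,0,0.8,0,0,0],[0,0,0.86,0,0,0],[0,0,0.88,0,0,0],[0,0,0.88,0,0,0],[0,0,0.88,0,0,0],[0,0,0.88,0,0,0],[0,0,0.88,0,0,0]])

```text
t: 61.65
eef_pos: [0.4962, 0.1511, 0.1037]
eef_rot: [0.001, 0.999, 0.033, 0.003]
force: [-0.0, -0.7, -1.6]
width: 0.555
```

```bash
python3 - <<'E'
from h import *
plan((.4924,.1565,.08),4.3)
E
python3 zoom.py wrist gs1.png 240 140 160 120 5; python3 zoom.py side gs1s.png 240 155 90 100 6
```

```text
t 61.65 pos [0.4962 0.1511 0.1037] yaw 3.83 tilt [ 0.0062 -0.0026 -1.    ] q [ 0.19 -0.07  2.05 -0.    1.17  1.7 ] w 0.555 F [-0.  -0.7 -1.6] M [ 0.    0.02 -0.02]
shift [-0.014 -0.023  0.095] turn [ 0.004 -0.008 -0.01 ] rows 2
```

View pics/gs1.png

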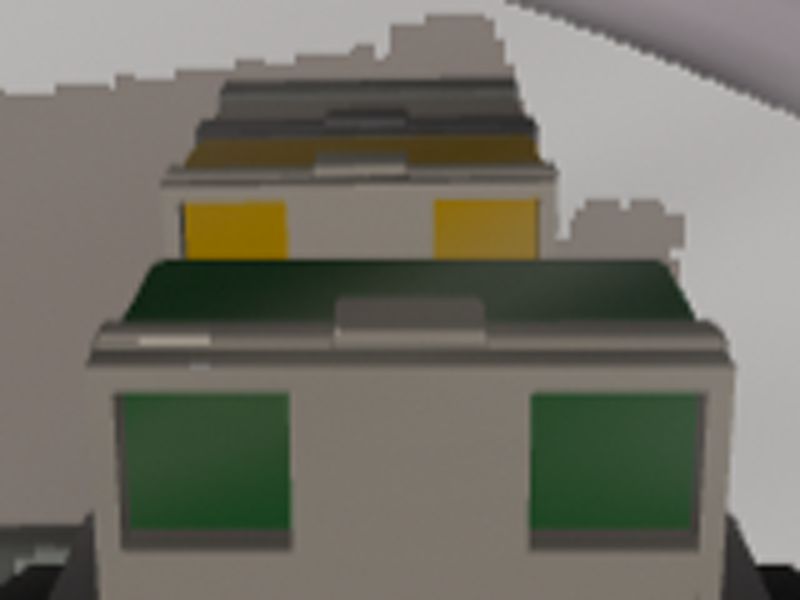

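View pics/gs1s.png

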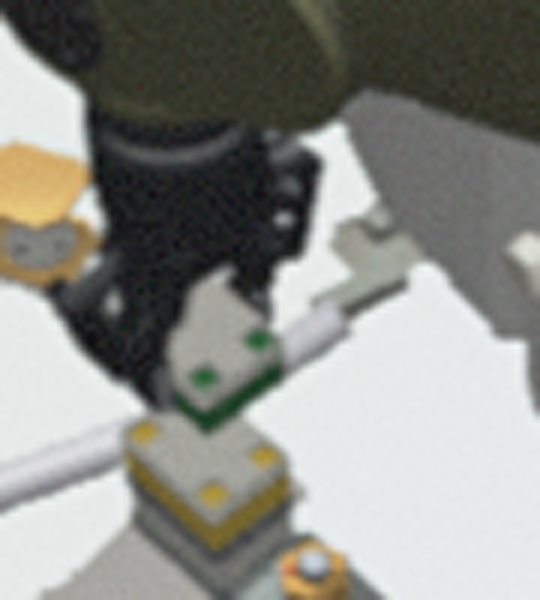

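>>> servo_tool(moves=[[-0.007,-0.012,0.05,0.002,-0.004,-0.005],[-0.014,-0.023,0.09,0.004,-0.008,-0.01],[-0.014,-0.023,0.09,0.004,-0.008,-0.01],[-0.014,-0.023,0.09,0.004,-0.008,-0.01],[-0.014,-0.023,0.09,0.004,-0.008,-0.01],[-0.014,-0.023,0.09,0.004,-0.008,-0.01],[-0.014,-0.023,0.09,0.004,-0.008,-0.01]])

```text
t: 62.33
eef_pos: [0.4914, 0.1564, 0.0797]
eef_rot: [0.0, 0.999, 0.037, -0.001]
force: [-0.5, 0.3, -0.2]
width: 0.555
```

```bash
python3 - <<'E'
from h import *
plan((.4924,.1565,.078),4.3)
E
python3 zoom.py wrist gs2.png 240 140 160 120 5
```

```text
t 62.33 pos [0.4914 0.1564 0.0797] yaw 4.3 tilt [-2.7e-03 -4.0e-04 -1.0e+00] q [ 0.2  -0.05  2.06  0.    1.13  1.7 ] w 0.555 F [-0.5  0.3 -0.2] M [ 0.02 -0.03  0.05]
shift [ 0.004 -0.     0.007] turn [ 0.     0.003 -0.   ] rows 2
```

View pics/gs2.png

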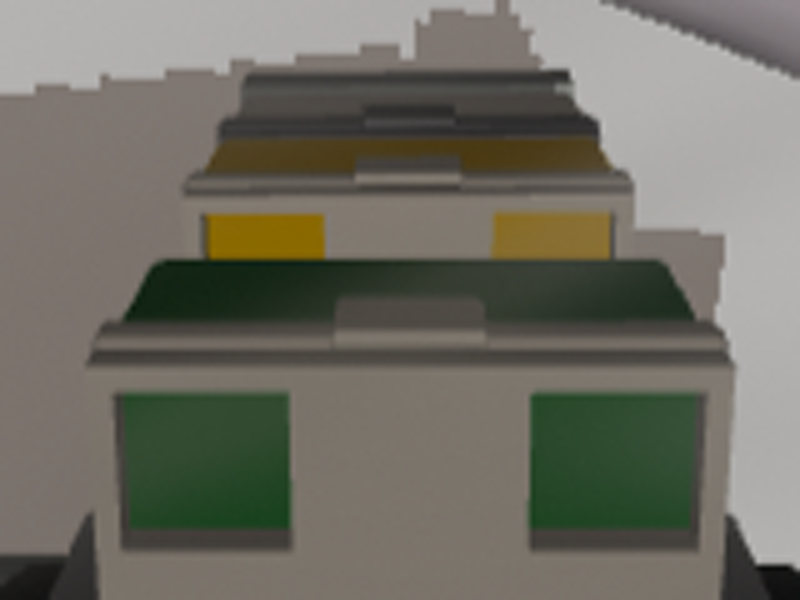

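```bash
python3 - <<'E'
from h import *
r=last('wrist') 
zb=.0797+.0137
for a in (.076,.0755): stackerr(r,[(184,192),(632,190)],[(88,363),(734,363)],a,zb+.036)
E
```

```text
widths 0.047058882295805474 0.04709876871436056 err tool x,y mm -0.1 -0.24 mid [0.52667986 0.16014015] [0.52680098 0.15990464]
widths 0.0472037087700792 0.04709876871436056 err tool x,y mm -0.22 -0.24 mid [0.52655859 0.16013141] [0.52680098 0.15990464]
```

>>> servo_tool(moves=[[0,0,0.02,0,0.003,0],[0,-0.001,0.04,0,0.003,0],[0,-0.001,0.05,0,0.003,0],[0,-0.001,0.06,0,0.003,0],[0,-0.001,0.06,0,0.003,0],[0,-0.001,0.06,0,0.003,0],[0,-0.001,0.06,0,0.003,0]])

```text
t: 62.97
eef_pos: [0.4911, 0.1566, 0.0644]
eef_rot: [0.0, 0.999, 0.038, -0.0]
force: [0.0, -0.6, -0.6]
width: 0.551
```

```bash
python3 - <<'E'
from h import *
plan((.4913,.1566,.06),4.3)
E
python3 zoom.py wrist gs3.png 240 140 160 120 5
```

```text
t 62.97 pos [0.4911 0.1566 0.0644] yaw 4.3 tilt [-9.e-04 -3.e-04 -1.e+00] q [ 0.2  -0.03  2.07 -0.    1.1   1.7 ] w 0.551 F [ 0.  -0.6 -0.6] M [ 0.02 -0.01  0.  ]
shift [0.001 0.    0.018] turn [0.    0.001 0.   ] rows 2
```

View pics/gs3.png

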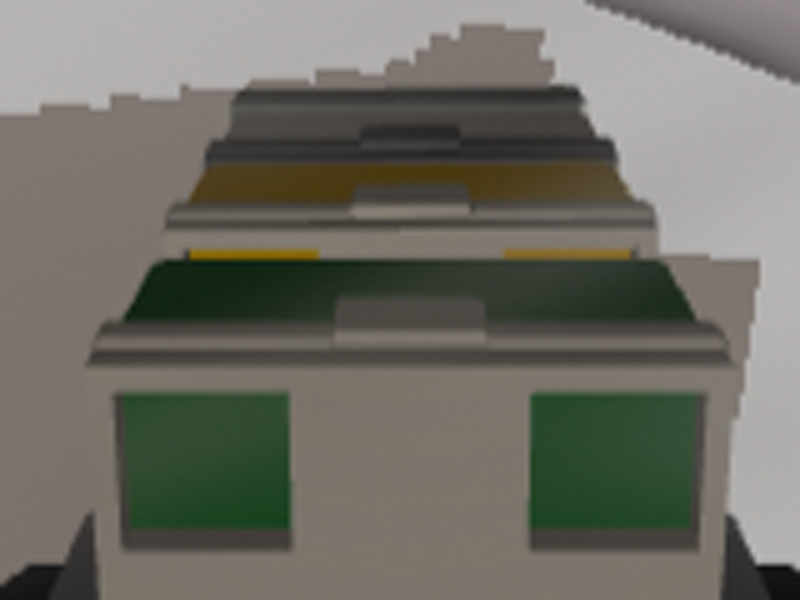

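```bash
python3 - <<'E'
from h import *
r=last('wrist') 
zb=.0644+.0137
stackerr(r,[(165,226),(656,226)],[(88,363),(734,363)],.076,zb+.036)
E
```

```text
widths 0.04703843625678051 0.0471070055104529 err tool x,y mm 0.24 0.01 mid [0.52661662 0.16011339] [0.52637634 0.1601039 ]
```

>>> servo_tool(moves=[[0.001,0,0.006,0,0.001,0],[0.001,0,0.012,0,0.001,0],[0.001,0,0.017,0,0.001,0],[0.001,0,0.021,0,0.001,0],[0.001,0,0.024,0,0.001,0],[0.001,0,0.024,0,0.001,0]])

```text
t: 63.52
eef_pos: [0.4912, 0.1567, 0.0583]
eef_rot: [0.0, 0.999, 0.038, -0.0]
force: [-0.1, 1.5, -1.5]
width: 0.551
```

>>> servo_tool(moves=[[0,0,0.003,0,0,0],[0,0,0.006,0,0,0],[0,0,0.006,0,0,0]])

```text
t: 63.77
eef_pos: [0.4915, 0.1566, 0.0581]
eef_rot: [0.0, 0.999, 0.038, -0.0]
force: [-3.0, -0.3, 6.2]
width: 0.55
```

Contact at the expected seat height. Release and rise.

>>> servo_tool(moves=[[0,0,0,0,0,0],[0,0,0,0,0,0],[0,0,0,0,0,0],[0,0,0,0,0,0]], gripper=-0.55)

```text
t: 64.1
eef_pos: [0.4912, 0.1566, 0.0567]
eef_rot: [0.0, 0.999, 0.038, -0.0]
force: [-0.0, -0.4, 0.7]
width: 0.777
```

>>> servo_tool(moves=[[0,0,-0.05,0,0,0],[0,0,-0.1,0,0,0],[0,0,-0.2,0,0,0],[0,0,-0.35,0,0,0],[0,0,-0.5,0,0,0],[0,0,-0.6,0,0,0],[0,0,-0.6,0,0,0],[0,0,-0.6,0,0,0]])

```text
t: 64.77
eef_pos: [0.4929, 0.157, 0.2109]
eef_rot: [-0.0, 0.999, 0.038, 0.003]
force: [-0.8, 0.7, -0.7]
width: 0.773
```

```bash
python3 zoom.py wrist gs4.png 160 60 320 200 2.5; python3 zoom.py side gs4s.png 230 165 100 100 6
```

```text
Traceback (most recent call last):
  File "zoom.py", line 3, in <module>
    n,name,x0,y0,w,hh,f=sys.argv[1],sys.argv[2],*map(int,sys.argv[3:8])
                        ^^^^^^^^^^^^^^^^^^^^^^^^^^^^^^^^^^^^^^^^^^^^^^^
ValueError: invalid literal for int() with base 10: '2.5'
```

View pics/gs4s.png

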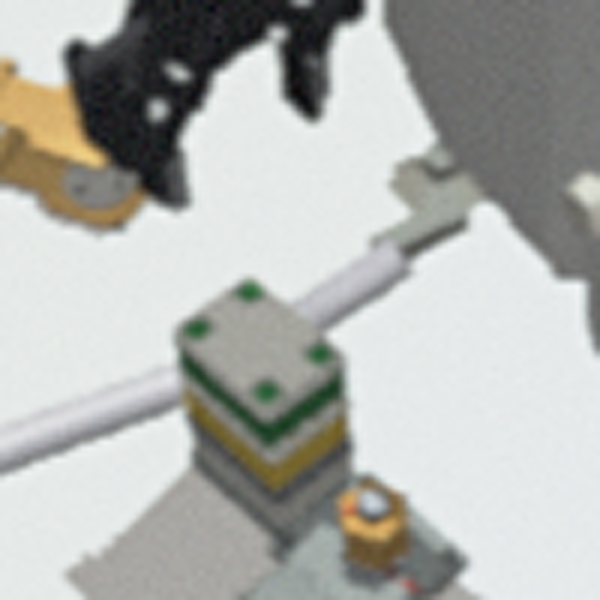

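>>> servo_tool(moves=[[0,0,-0.1,0,0,0],[0,0,-0.2,0,0,0],[-0.1,0,-0.3,0,0,0],[-0.2,0,-0.3,0,0,0],[-0.2,0,-0.3,0,0,0],[-0.2,0,-0.3,0,0,0],[-0.2,0,-0.3,0,0,0]])

```text
t: 65.4
eef_pos: [0.441, 0.1528, 0.2801]
eef_rot: [0.0, 0.999, 0.038, -0.001]
force: [-0.5, -0.6, -0.1]
width: 0.779
```

```bash
python3 zoom.py wrist gs5.png 0 0 640 400 1; python3 zoom.py top gs5t.png 0 0 640 400 1
python3 - <<'E'
from h import *
r=last('wrist'); P=patches(r,'green',.107,None); print(P)
try: print(boxpose(P))
except Exception as e: print(e)
s=sensors.observe();print(s['t'],s['eef_pos'].round(3),s['force'].round(1))
E
```

```text
(array([[0.51637161, 0.17473202],
       [0.51872355, 0.14434838],
       [0.47059042, 0.13898918]]), [(np.int32(166), array([305.9,  97. ])), (np.int32(154), array([336.5,  96.9])), (np.int32(85), array([337.6, 145.7]))])
'tuple' object has no attribute 'mean'
65.5 [0.441 0.153 0.28 ] [ 0.7 -0.2 -0.4]
```

View pics/gs5.png

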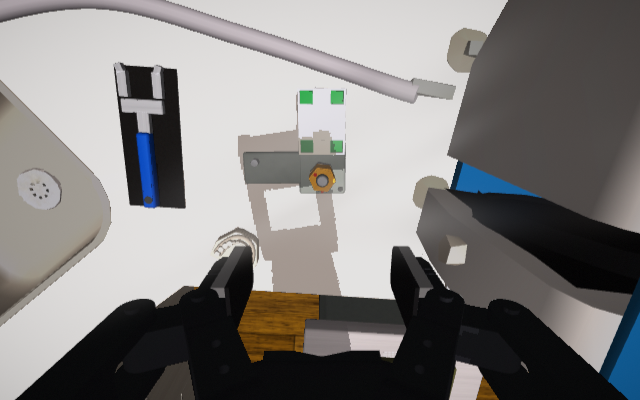

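View pics/gs5t.png

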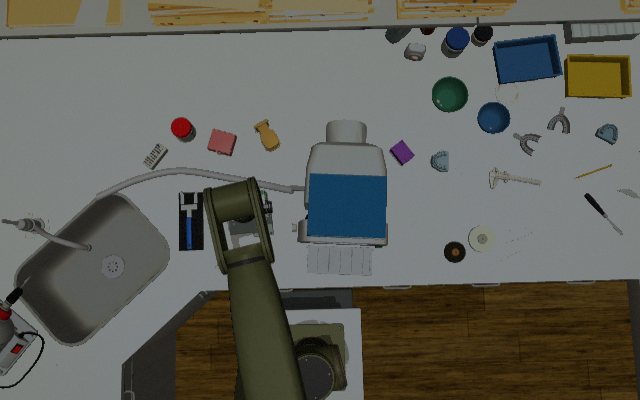

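```bash
python3 - <<'E'
from h import *
r=last('wrist')
print(planefit(r,308,105,335,135)); 
t=last('top')
for u,v in ((440,161),(401,152)): print(onplane(t,u,v,.03))
E
python3 zoom.py wrist gs6.png 280 75 90 130 5
```

```text
z 0.1070 slope x 0.0034 y -0.0035
[ 0.61623921 -0.43378273  0.03      ]
[ 0.64952457 -0.30822646  0.03      ]
```

View pics/gs6.png

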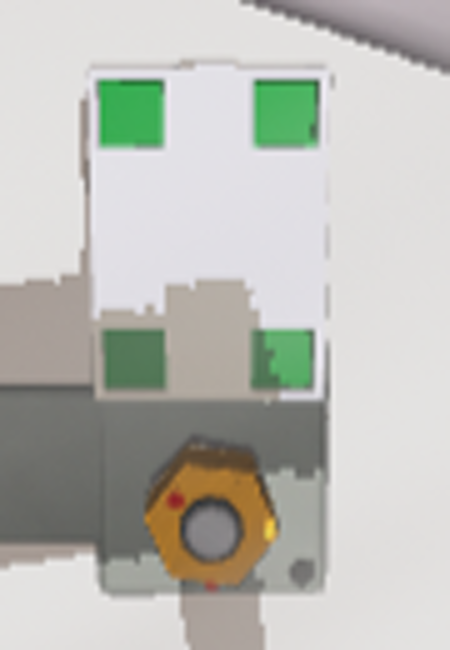

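```bash
python3 - <<'E'
from bench import ticket
print(ticket.sign_off())
E
```

```text
the job is handed in; nothing more can be done
None
```

The job is done and handed in at about 66 s of the 210 s allowed; no verdict was reported.

- **Screw:** I put the spanner on the lower nut with its handle against the post. I then turned the jam nut clockwise to its stop, about 114° (2.0 rad) relative to the lower nut. The lower nut ended about 12° off its red mark, against the limit of about 25°.
- **Spanner:** I laid it back flat on the mat before any box was moved. The last picture still shows it there.
- **Boxes:** All three boxes were present and are now stacked white, yellow, green on the deck.

| Box | Lid height measured | Slope |
|---|---|---|
| white | 43.7 mm | under 0.002 |
| yellow | 75 mm | level |
| green | 107 mm | about 0.0035 |

- **Fit:** The upper two lids read 1 mm under the nominal 76 and 108 mm, within the 2 mm camera calibration. The side view shows the stack straight.
- **Everything else:** The blue cast is where it started, to within a few millimetres. The purple look-alike was not used and is standing clear of the work. The arm was clear of everything at hand-in, with the force reading about zero.

No check failed or disagreed.

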